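Load the jar shaker, tension and pin its keeper, set its dials

ROBOT

A 6-joint arm with a two-finger parallel gripper is mounted at the origin on a cart in front of the work surface, level with it; the furniture and walls round the work are solid. World frame = base frame: x ahead of the robot, y to its left, z up, the work surface at z = 0. Lengths are in m, angles in rad, forces in N, time in s.
With the tool pointing down it reaches from about 0.425 to 0.925 m from the base axis. Payload 12.5 kg.
Tool frame: the origin (TCP) lies at the very end of the fingers, on their centre line; the grasp point (between the pads) lies manip.pinch_z behind it (manip.pinch_z is the distance from the TCP to the grasp point, in m); z points along the fingers, y is the direction in which the jaws open and shut (so a half turn about z gives the same grasp; the last joint's range is limited). The gripper opens to 85 mm and grips with 20 to 120 N. Pads are 22 mm wide; open, the fingers measure 114 mm over their backs; the gripper's body (76 mm by 85 mm) begins 54 mm behind the grasp point. The pads swing forward as they close: fully open they stand 13 mm farther back than shut.
Start: joints at [-1.268, 0.491, 1.559, -0, 1.092, -0.106], TCP at [0.248, -0.574, 0.231] pointing down, gripper open.
Joint ranges: [-3.1, 3.1], [-0.84, 2.19], [0.05, 2.79], [-1.13, 4.28], [0.06, 2.93], [-2.69, 2.69]. Speed limits (rad/s): [2.22, 2.22, 2.79, 3.14, 3.14, 3.14].

INTERFACE

Orientations are given as [roll, pitch, yaw] about the fixed x, y, z axes, in that order (R = Rz(yaw) Ry(pitch) Rx(roll)).
In Python, from rig import manip, optics, finish_job, look_for, cut_out, spot_point gives the robot as it stands. The module is installed in compiled form; this text tells all that it offers.
- The arm moves only by the tool move_arm, never from a script. Its argument "commands" is a list that holds one entry, the list of rows, each a list of 5 numbers: the shift along the tool's x, y, z in m, then the turn about the tool's z in degrees, then the finger opening in m, from 0 to 0.0854. A call has 1 to 10 rows; each row shifts and turns the commanded pose from where the row before left it, along the tool's axes as they then stand; what a row does not reach is not made up. A row lasts 1/8 s, in which the tool goes at most 62.5 mm and 10.7 degrees, less where a joint would pass 70% of its speed; a pose out of reach is approached as far as the arm can. A call is refused whole if a number of a shift passes 0.0625 or a number of a turn 10.7, either way. A call with a gripper value outside its range is refused whole. The fingers move at their own pace and stop on an object; "squeeze" is the grip in N (left out, the last holds). Time passes only in rows, so rows that do not move let the fingers close. It gives the time, the measured TCP pose, the force and the opening at its end, in the units of the state.
- manip.state(): the state, without advancing time (a new reading comes with each control period).
- optics.grab_frame(name): name is "scene" or "top"; returns a dict with "color" (420x560x3 uint8, blue, green, red), "intrinsics" (3x3 intrinsics, pixels), "T" (4x4, takes a point from camera to world coordinates). Camera axes: x right, y down, z forward; pixel columns grow to the right and rows downward; lengths in m; the calibration is good to about 2 mm. A picture is of the moment at which its call begins. There is no depth.
- finish_job(): hands the job in, once; it reports no verdict.
Trained networks look in a picture, given as the dict that the camera call returned (one of the last four; its "shot" number tells which), for a name from the list of things; names that differ only in an ending like _2 or _b are one class to them, and where a whole thing is asked for, a point or a joint stands for the part that bears it (a point fixed in the world has none). Each returns a list of dicts, best first, with "score" (0 to 1); they miss things now and then, are a little off and sometimes report something else, mostly with a low value. They report only what shows in the picture. A call takes as long as a camera call. They do not tell look-alikes from the thing itself.
- look_for(picture, name): "extent" ([left, top, right, bottom] in pixels, round what is visible of it).
- cut_out(picture, name): "pixels" (420x560 bool, what is visible of it) and "extent" ([left, top, right, bottom] in pixels, round what is visible of it).
- spot_point(picture, name): "xy" ([column, row] in pixels: a listed point, or the origin of a listed thing).
The state is a dict: "time_s": time; "q": joint angles; "joint_vel": joint speeds; "joint_efforts": joint torques, N m; "tcp_pos": TCP position; "tool_rot": TCP orientation; "force": force on the tool from outside, world axes, zero at the start; "moment": the same for the moment, N m; "width": finger opening in m.
Only numpy, scipy, OpenCV 4.12 (cv2) and the standard library are available. Lean on these libraries where they do the work, as an engineer would, in place of code of your own. Each camera call takes 0.05 s, during which the arm holds its last target.

TASK

Get the jar shaker ready to run: stand every sample jar upright in a pocket of its own in the shaker's cradle. Then take the locking pin from its parking hole, put it through the hole in the ear of the sprung tension wheel, use it to swing the wheel round against its spring until the ear is over the lock hole in the deck, and while holding it there push the pin down into that hole, so that the wheel stays put when you let go. Also turn both dials until each pointer stands at its own brass index tab, and leave the timer, beaker and dish where they are.

Things in the scene. Friction and masses are not known exactly. Their poses are not given: they have to be found in the camera images.
- shaker: White jar shaker fixed on the worktop, 160 (x) x 480 (y) mm, deck top 24 mm high. Origin: centre of its underside; x away from the robot at yaw 0, y left, z up. Left: five pockets, behind them a flat keeper bar (top 31 mm, not to be handled) that the wheel draws 16 mm forward over the pockets' back edge. Middle: wheel, lock hole, parking hole. Right: two dials, 69 mm high. Parked or locked pin 75 mm high, loaded jars 64 mm.
- pocket_0 (a point): Centre of the floor of pocket 1 of five (counted from the wheel, 48 mm apart along the shaker's y). Pockets are 41 mm square, 18 mm deep, floor 6 mm above the worktop, rim at 24 mm.
- pocket_1 (a point): Centre of the floor of pocket 2 of five (counted from the wheel, 48 mm apart along the shaker's y). Pockets are 41 mm square, 18 mm deep, floor 6 mm above the worktop, rim at 24 mm.
- pocket_2 (a point): Centre of the floor of pocket 3 of five (counted from the wheel, 48 mm apart along the shaker's y). Pockets are 41 mm square, 18 mm deep, floor 6 mm above the worktop, rim at 24 mm.
- pocket_3 (a point): Centre of the floor of pocket 4 of five (counted from the wheel, 48 mm apart along the shaker's y). Pockets are 41 mm square, 18 mm deep, floor 6 mm above the worktop, rim at 24 mm.
- pocket_4 (a point): Centre of the floor of pocket 5 of five (counted from the wheel, 48 mm apart along the shaker's y). Pockets are 41 mm square, 18 mm deep, floor 6 mm above the worktop, rim at 24 mm.
- lock_hole (a point): Mouth (deck top, 24 mm above the worktop) of the lock hole, a vertical round hole 15 mm wide with a 3 mm chamfer, 20 mm deep; the hole in the wheel's ear passes exactly over it when joint wheel = 1.0.
- wheel_hole (a point): Mouth (top of the ear, 39 mm above the worktop) of the hole in the wheel's ear, 50 mm from the wheel's axis: vertical through hole 15 mm wide with a 3 mm chamfer at the top, ear 12 mm thick, its underside 3 mm above the deck. It moves with the wheel.
- wheel (a joint): Angle of the aluminium tension wheel (disc 64 mm wide with one drilled ear), rad: 0 at rest against its stop, growing anticlockwise from above, at most 1.25, lock position 1.0. Its vertical axis is at x 0, y -75 mm in the shaker's frame. A spring pushes it back to 0 with about 1.5 N at the ear's hole at rest, 3.5 N at the lock position.
- pin: Locking pin, upright: steel shank 12 mm wide, 33 mm long, tapered tip, then a black square head 22 x 22 mm, 33 to 69 mm above the tip, to grip; 90 g. Origin: the tip; z up along it, x and y square to the head's faces. Starts in the deck's parking hole (15 mm wide, 20 deep). In the ear's hole, not lined up, its tip rests on the deck (24 mm high); locked, about 6 mm above the worktop.
- front_dial_grip (a point): On the vertical axis of the front (nearer the robot) black dial, 55.5 mm above the worktop: the height to grip its upright bar, 42 mm long along the pointer direction, 12 mm thick, from 34.5 to 68.5 mm above the worktop. Its x axis is the pointer direction. It turns about 75 degrees either way from the shaker's +x and stays where left (0.04 N m).
- front_dial_nose (a point): Tip of the white pointer nose of the front (nearer the robot) dial, 33 mm from the dial axis.
- front_dial_mark (a point): Inner tip of the brass index tab on the scale ring round the front (nearer the robot) dial, 33 mm from the dial axis (tab top 31 mm above the worktop): the pointer is set when its nose meets this point. Its x axis points outward from the dial axis.
- rear_dial_grip (a point): On the vertical axis of the rear black dial, 55.5 mm above the worktop: the height to grip its upright bar, 42 mm long along the pointer direction, 12 mm thick, from 34.5 to 68.5 mm above the worktop. Its x axis is the pointer direction. It turns about 75 degrees either way from the shaker's +x and stays where left (0.04 N m).
- rear_dial_nose (a point): Tip of the white pointer nose of the rear dial, 33 mm from the dial axis.
- rear_dial_mark (a point): Inner tip of the brass index tab on the scale ring round the rear dial, 33 mm from the dial axis (tab top 31 mm above the worktop): the pointer is set when its nose meets this point. Its x axis points outward from the dial axis.
- jar_0: Squat white sample jar with a grey lid, 35 mm wide; lid top 32 mm up, then a round grip knob 16 mm wide from 33 to 58 mm above the foot: grip it there; 60 g. Origin: centre of its underside, z up along it. It may be absent.
- jar_1: Squat white sample jar with a grey lid, 35 mm wide; lid top 32 mm up, then a round grip knob 16 mm wide from 33 to 58 mm above the foot: grip it there; 60 g. Origin: centre of its underside, z up along it. It may be absent.
- jar_2: Squat white sample jar with a grey lid, 35 mm wide; lid top 32 mm up, then a round grip knob 16 mm wide from 33 to 58 mm above the foot: grip it there; 60 g. Origin: centre of its underside, z up along it. It may be absent.
- jar_3: Squat white sample jar with a grey lid, 35 mm wide; lid top 32 mm up, then a round grip knob 16 mm wide from 33 to 58 mm above the foot: grip it there; 60 g. Origin: centre of its underside, z up along it. It may be absent.
- jar_4: Squat white sample jar with a grey lid, 35 mm wide; lid top 32 mm up, then a round grip knob 16 mm wide from 33 to 58 mm above the foot: grip it there; 60 g. Origin: centre of its underside, z up along it. It may be absent.
- timer: Bench timer, 56 x 66 x 16 mm, bystander: leave it. Origin: centre of its underside.
- beaker: Small glass beaker, 51 mm wide, 68 mm tall, bystander: leave it. Origin: centre of its underside.
- dish: Petri dish, 64 mm wide, 16 mm tall, bystander: leave it. Origin: centre of its underside.
Things that resemble listed ones, but are neither listed nor needed, are in the scene too. What is shaped like the jar_0 but brown is not meant.

How it is judged:
On the way, in this order (a step that is already met when the one before it is completed fails the run):
1. every jar stands upright in a pocket of the cradle, with the wheel still at rest ((horizontal distance between jar_0 and pocket_0 below 0.01 m or horizontal distance between jar_0 and pocket_1 below 0.01 m or horizontal distance between jar_0 and pocket_2 below 0.01 m or horizontal distance between jar_0 and pocket_3 below 0.01 m or horizontal distance between jar_0 and pocket_4 below 0.01 m) and z of each of jar_0, jar_1, jar_2, jar_3, jar_4 in the frame of shaker below 0.012 m and angle between each of jar_0, jar_1, jar_2, jar_3, jar_4's own z axis and vertical below 0.2 rad and linear speed of each of jar_0, jar_1, jar_2, jar_3, jar_4 below 0.03 m/s and (horizontal distance between jar_1 and pocket_0 below 0.01 m or horizontal distance between jar_1 and pocket_1 below 0.01 m or horizontal distance between jar_1 and pocket_2 below 0.01 m or horizontal distance between jar_1 and pocket_3 below 0.01 m or horizontal distance between jar_1 and pocket_4 below 0.01 m) and (horizontal distance between jar_2 and pocket_0 below 0.01 m or horizontal distance between jar_2 and pocket_1 below 0.01 m or horizontal distance between jar_2 and pocket_2 below 0.01 m or horizontal distance between jar_2 and pocket_3 below 0.01 m or horizontal distance between jar_2 and pocket_4 below 0.01 m) and (horizontal distance between jar_3 and pocket_0 below 0.01 m or horizontal distance between jar_3 and pocket_1 below 0.01 m or horizontal distance between jar_3 and pocket_2 below 0.01 m or horizontal distance between jar_3 and pocket_3 below 0.01 m or horizontal distance between jar_3 and pocket_4 below 0.01 m) and (horizontal distance between jar_4 and pocket_0 below 0.01 m or horizontal distance between jar_4 and pocket_1 below 0.01 m or horizontal distance between jar_4 and pocket_2 below 0.01 m or horizontal distance between jar_4 and pocket_3 below 0.01 m or horizontal distance between jar_4 and pocket_4 below 0.01 m) and value of joint wheel below 0.3 rad), for 0.2 s.
2. the wheel has been swung round against its spring and the pin is down through its ear in the lock hole (z of pin in the frame of shaker between 0 and 0.013 m and horizontal distance between pin and lock_hole below 0.005 m and horizontal distance between wheel_hole and lock_hole below 0.007 m and angle between pin's own z axis and vertical below 0.2 rad), for 0.2 s.
At the end, for the whole second after the job is handed in: Jars upright (0.2 rad), foot within 10 mm of a pocket centre, on its floor; pin tip under 13 mm high and within 5 mm of the lock hole centre, upright, ear hole within 7 mm of it; both pointers within 4 mm of their index tips; all at rest (all of step 2 and (horizontal distance between jar_0 and pocket_0 below 0.01 m or horizontal distance between jar_0 and pocket_1 below 0.01 m or horizontal distance between jar_0 and pocket_2 below 0.01 m or horizontal distance between jar_0 and pocket_3 below 0.01 m or horizontal distance between jar_0 and pocket_4 below 0.01 m) and z of each of jar_0, jar_1, jar_2, jar_3, jar_4 in the frame of shaker below 0.012 m and angle between each of jar_0, jar_1, jar_2, jar_3, jar_4's own z axis and vertical below 0.2 rad and linear speed of each of jar_0, jar_1, jar_2, jar_3, jar_4, pin below 0.03 m/s and (horizontal distance between jar_1 and pocket_0 below 0.01 m or horizontal distance between jar_1 and pocket_1 below 0.01 m or horizontal distance between jar_1 and pocket_2 below 0.01 m or horizontal distance between jar_1 and pocket_3 below 0.01 m or horizontal distance between jar_1 and pocket_4 below 0.01 m) and (horizontal distance between jar_2 and pocket_0 below 0.01 m or horizontal distance between jar_2 and pocket_1 below 0.01 m or horizontal distance between jar_2 and pocket_2 below 0.01 m or horizontal distance between jar_2 and pocket_3 below 0.01 m or horizontal distance between jar_2 and pocket_4 below 0.01 m) and (horizontal distance between jar_3 and pocket_0 below 0.01 m or horizontal distance between jar_3 and pocket_1 below 0.01 m or horizontal distance between jar_3 and pocket_2 below 0.01 m or horizontal distance between jar_3 and pocket_3 below 0.01 m or horizontal distance between jar_3 and pocket_4 below 0.01 m) and (horizontal distance between jar_4 and pocket_0 below 0.01 m or horizontal distance between jar_4 and pocket_1 below 0.01 m or horizontal distance between jar_4 and pocket_2 below 0.01 m or horizontal distance between jar_4 and pocket_3 below 0.01 m or horizontal distance between jar_4 and pocket_4 below 0.01 m) and horizontal distance between front_dial_nose and front_dial_mark below 0.004 m and horizontal distance between rear_dial_nose and rear_dial_mark below 0.004 m and velocity of joint wheel between -0.1 and 0.1 rad/s); the robot touches nothing.
It fails at once if the timer is pushed more than 30 mm from its place (distance of timer from where it was at the start of the episode above 0.03 m).
It fails at once if the beaker is pushed more than 30 mm from its place (distance of beaker from where it was at the start of the episode above 0.03 m).
It fails at once if the dish is pushed more than 30 mm from its place (distance of dish from where it was at the start of the episode above 0.03 m).
Of jar_0, jar_1, jar_2, jar_3, jar_4 only 3 to 5 are there at a start; the rules pass over those that are not, and their reading is None.
At some moment in a run one of jar_0, jar_1, jar_2, jar_3, jar_4 may be knocked a few centimetres aside while the robot is not near it.
It also fails if it takes over 208 s, if anything falls off the work surface, if the arm or the gripper's body presses on something with over 40 N, if the wrist force passes 120 N, or if a joint passes its speed limit or range.

## Working session

There is one attempt and no reset: what is moved stays moved. The work goes in short steps, Python scripts to look and compute and a tool call to move; the robot and the scene stay as the last step left them, time stands still between calls to the robot, and variables do not carry over. Pictures are saved under pics/ and viewed, and the job is handed in when it is done.

Besides the shell and the picture viewer there is one more tool, called after "Call:" as a command line: name --argument value ..., lists and objects as JSON in quotes. move_arm: Moves the arm, as the interface text tells. Its arguments: {"type":"object","properties":{"commands":{"type":"array"},"squeeze":{"type":"number"}},"required":["commands"]}

```bash
mkdir -p pics
cat > h.py <<'E'
import numpy as np, cv2
from rig import manip, optics, finish_job, look_for, cut_out, spot_point
def ray(f,uv):
    K=np.array(f["intrinsics"]);T=np.array(f["T"])
    d=T[:3,:3]@np.linalg.solve(K,[uv[0],uv[1],1.0]);return T[:3,3],d
def at_z(f,uv,z):
    o,d=ray(f,uv);return o+d*(z-o[2])/d[2]
def proj(f,p):
    K=np.array(f["intrinsics"]);T=np.array(f["T"])
    c=T[:3,:3].T@(np.array(p)-T[:3,3]);v=K@c;return v[:2]/v[2]
E
python3 - <<'E'
from h import *
s=manip.state();print({k:np.round(v,3).tolist() for k,v in s.items()},manip.pinch_z)
for n in("scene","top"):
    f=optics.grab_frame(n);cv2.imwrite(f"pics/{n}0.png",f["color"]);print(n,np.round(f["T"],3).tolist(),np.round(f["intrinsics"],1).tolist())
E
```

```text
{'time_s': 0.0, 'q': [-1.268, 0.492, 1.559, -0.0, 1.092, -0.106], 'joint_vel': [-0.0, -0.0, 0.001, -0.001, 0.002, -0.002], 'joint_efforts': [0.002, -61.844, -26.159, -0.0, 0.004, -0.0], 'tcp_pos': [0.248, -0.573, 0.231], 'tool_rot': [-3.14, -0.0, 0.409], 'force': [0.192, 0.21, -0.498], 'moment': [0.014, -0.01, -0.077], 'width': 0.085} 0.0187
scene [[-0.851, -0.378, 0.365, 0.161], [-0.525, 0.635, -0.567, 0.551], [-0.018, -0.674, -0.739, 0.807], [0.0, 0.0, 0.0, 1.0]] [[387.8, 0.0, 277.4], [0.0, 387.8, 210.2], [0.0, 0.0, 1.0]]
top [[0.014, -0.989, 0.145, 0.365], [-1.0, -0.013, 0.008, -0.04], [-0.006, -0.145, -0.989, 1.382], [0.0, 0.0, 0.0, 1.0]] [[503.5, 0.0, 287.7], [0.0, 503.5, 211.4], [0.0, 0.0, 1.0]]
```

View pics/scene0.png

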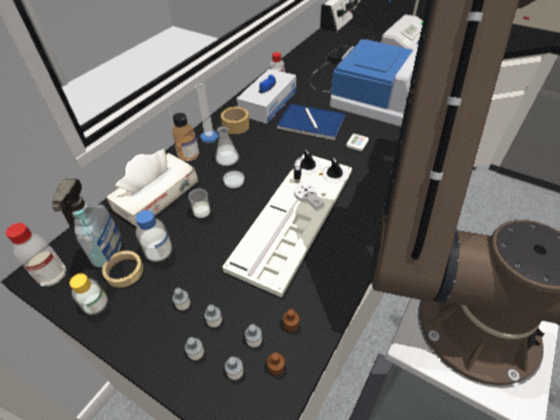

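View pics/top0.png

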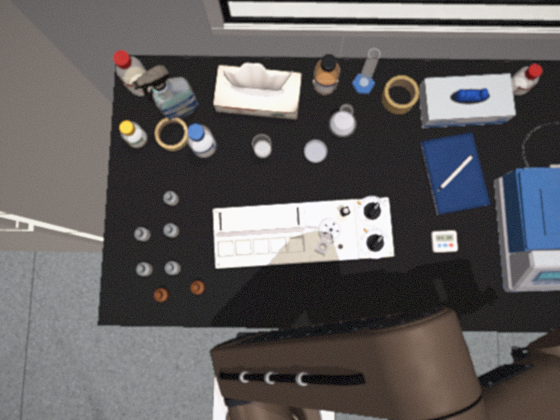

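The top view shows five grey-lid jars at about (171,199), (142,234), (171,230), (144,269) and (172,268). The brown decoys are at (161,295) and (197,288). The shaker runs from (214,235) to (392,230), with the dials at (373,211) and (375,242). I'll measure next.

Run:
```python
from h import *
Z={'shaker':0,'lock_hole':.024,'wheel_hole':.039,'pin':.006,'front_dial_grip':.0555,'front_dial_nose':.031,'front_dial_mark':.031,'rear_dial_grip':.0555,'rear_dial_nose':.031,'rear_dial_mark':.031,'jar_0':0,'timer':0,'beaker':0,'dish':0,**{f'pocket_{i}':.006 for i in range(5)}}
F=[optics.grab_frame(n) for n in("top","scene")]
for k,z in Z.items():
    for n,f in zip("TS",F):
        r=spot_point(f,k)
        print(k,n,[(np.round(at_z(f,q["xy"],z)[:2],4).tolist(),np.round(q["xy"]).tolist(),round(float(q["score"]),2)) for q in r[:8]])
f=F[0]; c=f["color"]
cv2.imwrite("pics/c1.png",cv2.resize(c[185:280,205:405],None,fx=4,fy=4,interpolation=cv2.INTER_CUBIC))
cv2.imwrite("pics/c2.png",cv2.resize(c[180:310,110:240],None,fx=4,fy=4,interpolation=cv2.INTER_CUBIC))
```

```text
shaker T [([0.5025, -0.0676], [301.0, 235.0], 0.57), ([0.4973, -0.4556], [442.0, 239.0], 0.23)]
shaker S [([0.5091, -0.0726], [294.0, 216.0], 0.85), ([0.4845, -0.0575], [299.0, 223.0], 0.17)]
lock_hole T [([0.4687, -0.1677], [338.0, 247.0], 0.64)]
lock_hole S [([0.4674, -0.1751], [325.0, 193.0], 0.95)]
wheel_hole T [([0.4661, -0.1194], [321.0, 247.0], 0.56), ([0.465, -0.002], [277.0, 247.0], 0.39)]
wheel_hole S [([0.4649, -0.1106], [315.0, 204.0], 0.78), ([0.5733, -0.2701], [308.0, 158.0], 0.23)]
pin T [([0.5629, -0.1761], [341.0, 213.0], 0.5)]
pin S [([0.5593, -0.1794], [297.0, 185.0], 0.47)]
front_dial_grip T [([0.401, 0.2742], [171.0, 270.0], 0.43)]
front_dial_grip S [([0.4795, -0.2683], [336.0, 164.0], 0.61), ([0.4555, 0.0714], [283.0, 248.0], 0.24)]
front_dial_nose T [([0.5065, -0.2922], [385.0, 233.0], 0.67)]
front_dial_nose S [([0.5081, -0.2939], [331.0, 162.0], 0.71), ([0.4444, 0.1444], [271.0, 278.0], 0.29)]
front_dial_mark T []
front_dial_mark S []
rear_dial_grip T [([0.5691, -0.259], [374.0, 209.0], 0.51)]
rear_dial_grip S [([0.5655, -0.2545], [308.0, 157.0], 0.8), ([0.542
[... 2917 characters left out ...]
694, -0.0024], [277.0, 246.0], 0.6)]
pocket_3 S [([0.4706, -0.0512], [302.0, 225.0], 0.96), ([0.4746, 0.0089], [290.0, 240.0], 0.94), ([0.4572, 0.1302], [270.0, 276.0], 0.9), ([0.4639, 0.0964], [275.0, 265.0], 0.82), ([0.4745, 0.041], [283.0, 248.0], 0.62)]
pocket_4 T [([0.4589, 0.1467], [223.0, 250.0], 0.84), ([0.482, -0.0583], [298.0, 242.0], 0.76), ([0.4708, 0.0743], [249.0, 246.0], 0.73), ([0.4634, 0.0412], [261.0, 248.0], 0.72), ([0.4694, -0.0024], [277.0, 246.0], 0.6)]
pocket_4 S [([0.4706, -0.0512], [302.0, 225.0], 0.96), ([0.4746, 0.0089], [290.0, 240.0], 0.94), ([0.4572, 0.1302], [270.0, 276.0], 0.9), ([0.4639, 0.0964], [275.0, 265.0], 0.82), ([0.4745, 0.041], [283.0, 248.0], 0.62)]
```

View pics/c1.png

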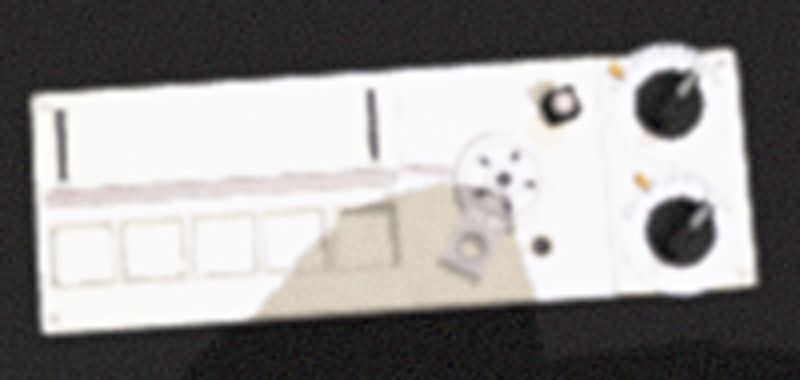

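View pics/c2.png

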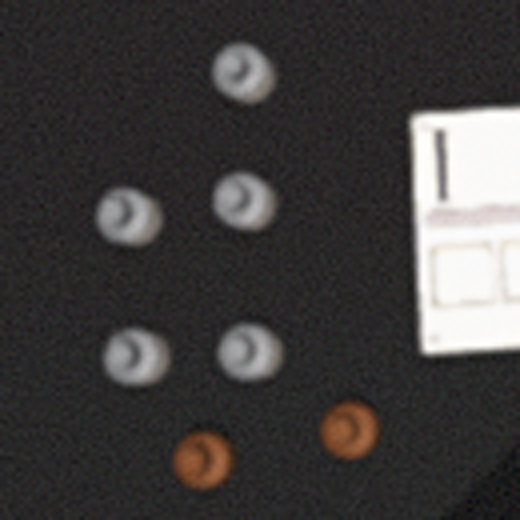

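```bash
cat > fit.py <<'E'
from h import *
from scipy.optimize import least_squares
from scipy.ndimage import map_coordinates
def w(p,q):
    c,s=np.cos(p[2]),np.sin(p[2]);return np.array([p[0]+c*q[0]-s*q[1],p[1]+s*q[0]+c*q[1],q[2]])
def edges(f,p,zs,R):
    g=cv2.GaussianBlur(cv2.cvtColor(f["color"],cv2.COLOR_BGR2GRAY).astype(float),(0,0),1.0)
    C=[(-.08,-.24),(.08,-.24),(.08,.24),(-.08,.24)]
    out=[]
    for i in range(4):
        a,b=np.array(C[i]),np.array(C[(i+1)%4])
        for t in np.linspace(.04,.96,60):
            q=np.append(a+(b-a)*t,zs);u=proj(f,w(p,q))
            n2=np.array([(b-a)[1],-(b-a)[0]]);n2=n2/np.linalg.norm(n2)
            d=proj(f,w(p,q+np.append(n2*.002,0)))-u;d/=np.linalg.norm(d)
            tg=proj(f,w(p,np.append(a+(b-a)*(t+.01),zs)))-u;n=np.array([-tg[1],tg[0]]);n/=np.linalg.norm(n)
            if n@d<0:n=-n
            s=np.arange(-R,R+.01,.25);v=map_coordinates(g,[u[1]+n[1]*s,u[0]+n[0]*s],order=1)
            dv=-np.gradient(v,s); k=np.argmax(dv)
            if dv[k]>12: out.append((i,q,u+n*s[k],n))
    return out
def fit(f,p0,use=(0,1,2,3)):
    p=np.array(p0,float)
    for R in(8,5,3,3):
        E=[e for e in edges(f,p,.024,R) if e[0] in use]
        r=lambda p:[(proj(f,w(p,q))-u)@n for _,q,u,n in E]
        p=least_squares(r,p,loss='soft_l1',f_scale=.5).x
    res=np.array(r(p));ids=np.array([e[0] for e in E])
    return p,[(i,int((ids==i).sum()),round(float(np.abs(res[ids==i]).mean()),2) if (ids==i).any() else None) for i in range(4)]
if __name__=="__main__":
    T=optics.grab_frame("top");S=optics.grab_frame("scene")
    print(fit(T,[.51,-.07,.05])); print(fit(S,[.51,-.07,.05]))
    for f,n in((T,"t"),(S,"s")):
        p,_=fit(f,[.51,-.07,.05]); im=cv2.resize(f["color"],None,fx=3,fy=3,interpolation=cv2.INTER_CUBIC)
        def dot(q,c):
            u=proj(f,w(p,q));cv2.circle(im,tuple(int(v) for v in (u*3+1)),3,c,1)
        for c in[(-.08,-.24),(.08,-.24),(.08,.24),(-.08,.24)]:dot((*c,.024),(0,0,255))
        dot((0,-.075,.039),(0,255,0));dot((-.0439,-.075-.024,.024),(255,0,0));dot((-.0439,-.075+.024,.039),(255,0,255))
        u=proj(f,w(p,(0,0,.02)))*3; x,y=[int(v) for v in u]
        cv2.imwrite(f"pics/fit_{n}.png",im[max(0,y-200):y+200,max(0,x-380):x+380])
E
python3 fit.py
```

```text
(array([ 0.50811293, -0.0698834 ,  0.08001847]), [(0, 60, 0.51), (1, 60, 0.82), (2, 60, 0.56), (3, 60, 0.72)])
(array([ 0.50421413, -0.06858062,  0.08336711]), [(0, 52, 0.66), (1, 60, 1.12), (2, 60, 0.24), (3, 60, 0.75)])
```

```bash
ls pics
```

```text
c1.png
c2.png
fit_s.png
fit_t.png
scene0.png
top0.png
```

View pics/fit_t.png

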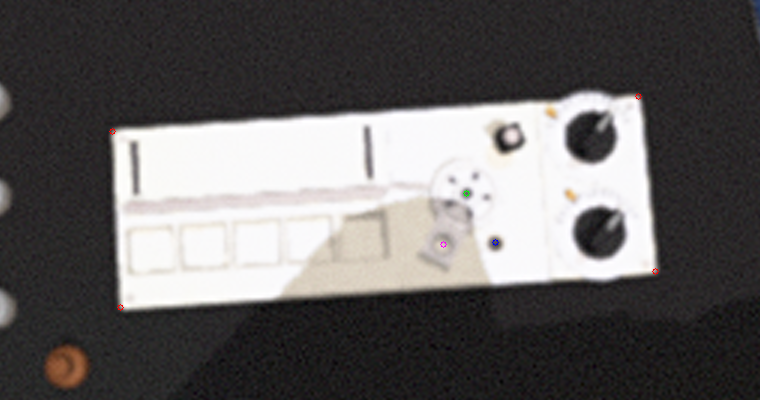

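View pics/fit_s.png

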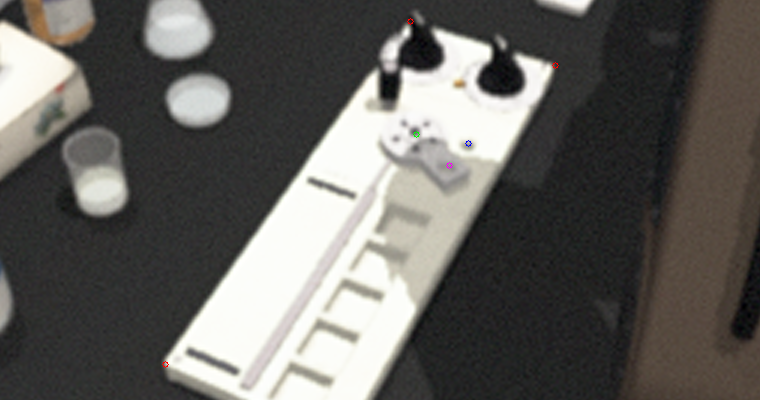

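```bash
cat > rect.py <<'E'
from fit import *
def rectify(f,p,z,x0=-.09,x1=.09,y0=-.25,y1=.25,s=1600):
    # out: col = (y1-y)*s, row=(x1-x)*s
    src=[];dst=[]
    for x,y in[(x0,y0),(x0,y1),(x1,y0),(x1,y1)]:
        src.append(proj(f,w(p,(x,y,z))));dst.append([(y1-y)*s,(x1-x)*s])
    H=cv2.getPerspectiveTransform(np.float32(src),np.float32(dst))
    return cv2.warpPerspective(f["color"],H,(int((y1-y0)*s),int((x1-x0)*s)),flags=cv2.INTER_CUBIC)
E
python3 - <<'E'
from rect import *
T=optics.grab_frame("top");S=optics.grab_frame("scene")
a=rectify(T,[.5081,-.0699,.080],.024);b=rectify(S,[.505,-.069,.0825],.024)
cv2.imwrite("pics/r1.png",np.vstack([a,b]))
E
```

```text
(no output)
```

View pics/r1.png

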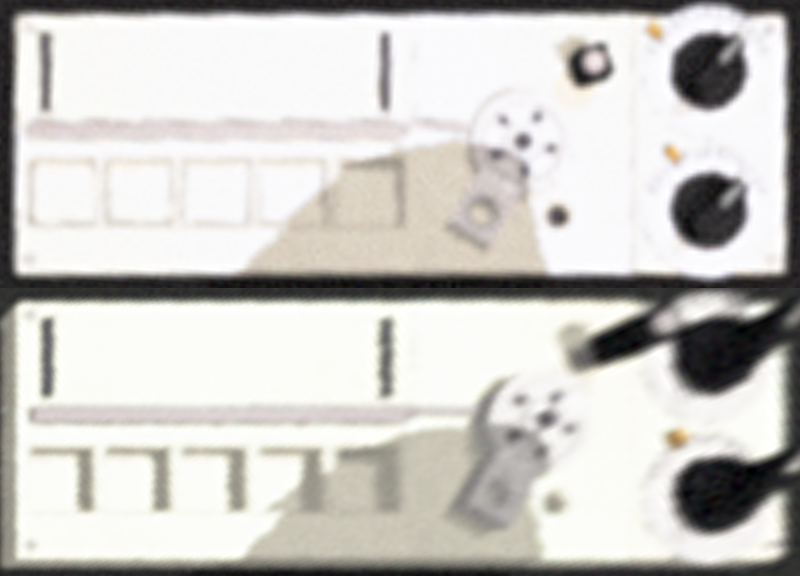

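```bash
cat > jars.py <<'E'
from h import *
th=np.linspace(0,2*np.pi,40,endpoint=False)
def model(x,y,z0=0):
    P=[]
    for r,z in((.0175,0),(.0175,.032),(.008,.033),(.008,.058)):
        P+= [(x+r*np.cos(t),y+r*np.sin(t),z+z0) for t in th]
    return np.array(P)
def hullc(f,x,y,z0=0):
    u=np.array([proj(f,q) for q in model(x,y,z0)],np.float32);h=cv2.convexHull(u);m=cv2.moments(h)
    return np.array([m["m10"]/m["m00"],m["m01"]/m["m00"]]),m["m00"]
def jars(f,thr=70):
    g=cv2.cvtColor(f["color"],cv2.COLOR_BGR2GRAY); hsv=cv2.cvtColor(f["color"],cv2.COLOR_BGR2HSV)
    out=[]
    for r in cut_out(f,"jar_0"):
        l,t,R,b=[int(v) for v in r["extent"]]
        m=(np.array(r["pixels"])).astype(np.uint8)
        if m.sum()<20: continue
        M=cv2.moments(m,True);c=np.array([M["m10"]/M["m00"],M["m01"]/M["m00"]])
        mk=m.astype(bool);sat=hsv[...,1][mk].mean()
        p=at_z(f,c,.025)[:2]
        for _ in range(5):
            e,a=hullc(f,*p); p=p+at_z(f,c,.025)[:2]-at_z(f,e,.025)[:2]
        out.append((np.round(p,4).tolist(),np.round(c,1).tolist(),"brown" if sat>110 else "grey",round(float(m.sum()/a),2),round(float(r["score"]),2)))
    return out
if __name__=="__main__":
    for n in("top","scene"):
        for o in sorted(jars(optics.grab_frame(n))):print(n,*o)
E
python3 jars.py
```

```text
top [0.3359, 0.3067] [161.1, 294.3] brown 0.77 0.47
top [0.3565, 0.2097] [197.5, 287.1] brown 0.95 0.52
top [0.402, 0.3577] [143.5, 269.2] grey 1.08 0.52
top [0.407, 0.2806] [172.1, 267.8] grey 0.73 0.59
top [0.4966, 0.3669] [142.0, 234.3] grey 0.95 0.7
top [0.5072, -0.0699] [302.3, 232.5] grey 71.85 0.24
top [0.5089, 0.2898] [170.5, 230.2] grey 0.84 0.59
scene [0.3329, 0.3058] [275.5, 364.1] brown 0.85 0.58
scene [0.3541, 0.2089] [290.7, 320.6] brown 0.91 0.6
scene [0.4007, 0.3569] [233.5, 368.2] grey 0.97 0.56
scene [0.4046, 0.2796] [253.4, 335.7] grey 0.91 0.79
scene [0.494, 0.3671] [194.3, 348.7] grey 0.74 0.82
scene [0.5072, 0.2889] [212.5, 315.9] grey 0.89 0.55
scene [0.5949, 0.2934] [180.9, 298.9] grey 0.92 0.85
```

Candidates: grey jars at top px (171,199), (142,234), (171,230), (144,269) and (172,268). The brown ones at (161,295) and (197,288) are excluded. The close crop c2 confirmed this choice. I'll start with the jar at (0.508, 0.289).

```bash
cat > plan.py <<'E'
from h import *
import sys
def cur():
    s=manip.state();r=s["tool_rot"];return np.array(s["tcp_pos"]),float(r[2]+ (0 if abs(r[0])>1.5 else np.pi))
def rows(p,yaw,tgt,tyaw,g,step=.055,n=None):
    """rows from p,yaw to tgt,tyaw"""
    tgt=np.array(tgt,float);d=tgt-p;dy=np.arctan2(np.sin(tyaw-yaw),np.cos(tyaw-yaw))
    k=n or max(1,int(np.ceil(np.abs(d).max()/step)),int(np.ceil(np.linalg.norm(d)/.06)),int(np.ceil(abs(np.degrees(dy))/10.2)))
    out=[];P=p.copy();y=yaw
    for i in range(k):
        w=p+d*(i+1)/k-P
        tx=np.array([np.cos(y),np.sin(y)]);ty=np.array([np.sin(y),-np.cos(y)])
        a=round(float(w[:2]@tx),4);b=round(float(w[:2]@ty),4);c=round(float(-w[2]),4);t=round(float(-np.degrees(dy)/k),2)
        out.append([a,b,c,t,g]);P=P+np.append(a*tx+b*ty,-c);y-=np.radians(t)
    return out,P,y
def path(wps):
    p,y=cur();print("at",np.round(p,4).tolist(),round(y,4),"w",round(manip.state()["width"],4))
    for t,ty,g,*n in wps:
        r,p,y=rows(p,y,t,ty,g,n=n[0] if n else None)
        print(",".join(str(q).replace(" ","") for q in r))
E
python3 - <<'E'
from plan import *
Y=np.pi/2+.081
path([((.45,-.45,.23),.41,.045),((.58,-.1,.22),Y,.045),((.508,.2893,.16),Y,.045)])
E
```

```text
at [0.2485, -0.5735, 0.2313] 0.4088 w 0.0853
[0.0585,-0.0083,0.0003,-0.02,0.045],[0.0585,-0.0083,0.0004,-0.02,0.045],[0.0585,-0.0083,0.0003,-0.02,0.045],[0.0585,-0.0082,0.0003,-0.02,0.045]
[0.037,-0.0384,0.0014,-10.16,0.045],[0.0432,-0.0314,0.0015,-10.16,0.045],[0.048,-0.0232,0.0014,-10.16,0.045],[0.0513,-0.0144,0.0014,-10.16,0.045],[0.0531,-0.0051,0.0015,-10.16,0.045],[0.0532,0.0044,0.0014,-10.16,0.045],[0.0515,0.0137,0.0014,-10.16,0.045]
[0.0492,-0.0051,0.0075,-0.0,0.045],[0.0493,-0.005,0.0075,-0.0,0.045],[0.0492,-0.0051,0.0075,-0.0,0.045],[0.0492,-0.005,0.0075,-0.0,0.045],[0.0493,-0.0051,0.0075,-0.0,0.045],[0.0492,-0.005,0.0075,-0.0,0.045],[0.0493,-0.0051,0.0075,-0.0,0.045],[0.0492,-0.005,0.0075,-0.0,0.045]
```

Call:
move_arm --commands '[[[0.0585,-0.008,0,0,0.045],[0.0585,-0.008,0,0,0.045],[0.0585,-0.008,0,0,0.045],[0.0585,-0.008,0,0,0.045],[0.037,-0.038,0.0015,-10.16,0.045],[0.043,-0.031,0.0015,-10.16,0.045],[0.048,-0.023,0.0015,-10.16,0.045],[0.051,-0.014,0.0015,-10.16,0.045],[0.053,-0.005,0.0015,-10.16,0.045],[0.053,0.0044,0.0015,-10.16,0.045]]]' --squeeze 30

```text
time_s: 3.75
tcp_pos: [0.5633, -0.1514, 0.2224]
tool_rot: [3.141, 0.0, 1.478]
force: [0.1, -0.1, 0.0]
width: 0.045
```

Run:
```python
from plan import *
Y=np.pi/2+.081
path([((.58,0.05,.21),Y,.045),((.508,.2893,.16),Y,.045)])
```

```text
at [0.5633, -0.1514, 0.2224] 1.4785 w 0.045
[0.0505,-0.0005,0.0031,-2.48,0.045],[0.0505,0.0017,0.0031,-2.48,0.045],[0.0504,0.0039,0.0031,-2.48,0.045],[0.0501,0.0061,0.0031,-2.48,0.045]
[0.0489,-0.0105,0.01,-0.0,0.045],[0.0489,-0.0105,0.01,-0.0,0.045],[0.0488,-0.0105,0.01,-0.0,0.045],[0.0489,-0.0105,0.01,-0.0,0.045],[0.0489,-0.0105,0.01,-0.0,0.045]
```

Call:
move_arm --commands '[[[0.0505,-0.0005,0.003,-2.48,0.045],[0.0505,0.0017,0.003,-2.48,0.045],[0.0504,0.004,0.003,-2.48,0.045],[0.05,0.006,0.003,-2.48,0.045],[0.049,-0.0105,0.01,0,0.045],[0.049,-0.0105,0.01,0,0.045],[0.049,-0.0105,0.01,0,0.045],[0.049,-0.0105,0.01,0,0.045],[0.049,-0.0105,0.01,0,0.045],[0,0,0,0,0.045]]]'

```text
time_s: 5.0
tcp_pos: [0.5086, 0.291, 0.1595]
tool_rot: [-3.141, 0.0, 1.65]
force: [-0.6, -0.1, -0.5]
width: 0.0452
```

Run:
```python
from plan import *
Y=np.pi/2+.081
path([((.508,.2893,.10),Y,.045),((.508,.2893,.036),Y,.045)])
f=optics.grab_frame("scene");cv2.imwrite("pics/a1.png",f["color"])
```

```text
at [0.5086, 0.291, 0.1595] 1.6498 w 0.0452
[-0.0008,-0.0004,0.0298,-0.06,0.045],[-0.0009,-0.0004,0.0297,-0.06,0.045]
[0.0,0.0,0.032,0.0,0.045],[0.0,0.0,0.032,0.0,0.045]
```

View pics/a1.png

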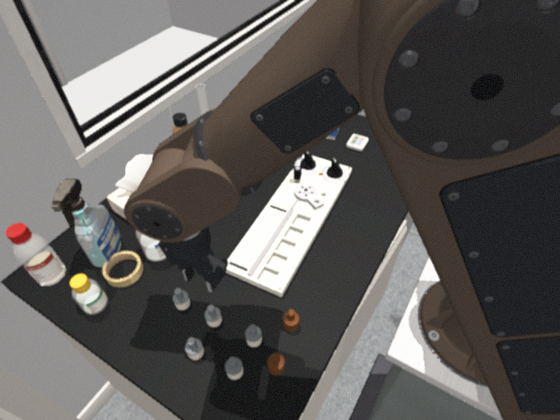

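Call:
move_arm --commands '[[[-0.0008,-0.0004,0.03,0,0.045],[-0.0009,-0.0004,0.03,0,0.045],[0,0,0.032,0,0.045],[0,0,0.0315,0,0.045],[0,0,0,0,0.045],[0,0,0,0,0.01],[0,0,0,0,0.01],[0,0,0,0,0.01],[0,0,0,0,0.01]]]' --squeeze 20

```text
time_s: 6.18
tcp_pos: [0.5098, 0.2869, 0.0379]
tool_rot: [3.14, -0.0, 1.646]
force: [-0.3, -0.9, 6.9]
width: 0.0153
```

Call:
move_arm --commands '[[[0,0,0,0,0.045],[0,0,0,0,0.045],[0,0,0,10,0.045],[0,0,0,10,0.045],[0,0,0,10,0.045],[0,0,0,10,0.045],[0,0,0,10,0.045],[0,0,0,10,0.045],[0,0,0,10,0.045],[0,0,0,10,0.045]]]'

```text
time_s: 7.42
tcp_pos: [0.5093, 0.2867, 0.0367]
tool_rot: [3.141, 0.0, 0.244]
force: [-0.3, -0.2, 0.9]
width: 0.0452
```

Call:
move_arm --commands '[[[0,0,0,10,0.045],[0,0,0,0,0.01],[0,0,0,0,0.01],[0,0,0,0,0.01],[0,0,0,0,0.01]]]'

```text
time_s: 8.05
tcp_pos: [0.5093, 0.2867, 0.0367]
tool_rot: [3.141, 0.0, 0.076]
force: [-0.1, 0.1, -1.4]
width: 0.0148
```

Run:
```python
from plan import *
s=manip.state();print(np.round(s["tcp_pos"],4),s["tool_rot"],s["width"],s["force"])
for n in("top","scene"):
    f=optics.grab_frame(n);cv2.imwrite(f"pics/b_{n}.png",f["color"])
```

```text
[0.5093 0.2867 0.0367] [3.14145819e+00 1.29168942e-04 7.61920295e-02] 0.01480705505959917 [-0.14465497  0.07236238 -1.35800135]
```

View pics/b_scene.png

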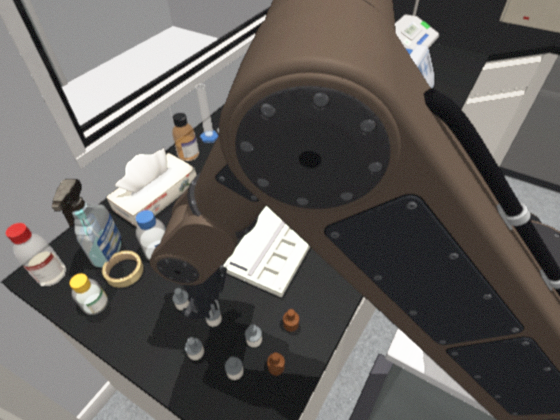

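View pics/b_top.png

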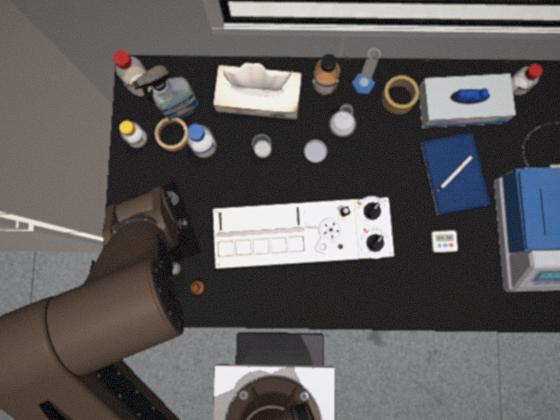

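```bash
python3 jars.py | grep grey
python3 - <<'E'
from fit import *
T=optics.grab_frame("top");print(fit(T,[.508,-.07,.08]))
from plan import *
Y=np.pi/2+.081
p=[.5075,-.0695,.081]
for i,y in enumerate((.018,.066,.114,.162,.210)): print(i,np.round(w(p,(-.030,y,0)),4))
E
```

```text
top [0.6006, 0.2883] [172.6, 197.1] grey 0.57 0.59
scene [0.4001, 0.3566] [233.8, 368.3] grey 0.95 0.77
scene [0.4046, 0.279] [253.5, 335.4] grey 0.97 0.58
scene [0.4959, 0.3669] [193.6, 348.2] grey 0.82 0.79
scene [0.5016, 0.2885] [214.6, 317.0] grey 0.55 0.53
scene [0.5958, 0.2935] [180.6, 298.8] grey 0.73 0.66
(array([ 0.50808218, -0.06997469,  0.08063694]), [(0, 60, 0.46), (1, 60, 0.82), (2, 60, 0.51), (3, 60, 0.69)])
0 [ 0.4761 -0.054   0.    ]
1 [ 0.4723 -0.0061  0.    ]
2 [0.4684 0.0417 0.    ]
3 [0.4645 0.0895 0.    ]
4 [0.4606 0.1374 0.    ]
```

Run:
```python
from plan import *
Y=np.pi/2+.081
path([((.5093,.2867,.14),.076,.01),((.50,.05,.14),Y,.01),((.4761,-.054,.085),Y,.01)])
```

```text
at [0.5093, 0.2867, 0.0367] 0.0752 w 0.0153
[-0.0,0.0,-0.0516,-0.02,0.01],[-0.0,0.0,-0.0517,-0.02,0.01]
[-0.003,0.0261,0.0,-10.03,0.01],[-0.0076,0.0253,0.0,-10.03,0.01],[-0.0118,0.0235,0.0,-10.03,0.01],[-0.0157,0.0211,0.0,-10.03,0.01],[-0.0192,0.0181,0.0,-10.03,0.01],[-0.022,0.0144,0.0,-10.03,0.01],[-0.0242,0.0104,0.0,-10.03,0.01],[-0.0256,0.006,0.0,-10.03,0.01],[-0.0263,0.0014,0.0,-10.03,0.01]
[-0.0339,-0.0107,0.0183,-0.01,0.01],[-0.0339,-0.0107,0.0184,-0.01,0.01],[-0.0339,-0.0108,0.0183,-0.01,0.01]
```

Call:
move_arm --commands '[[[0,0,-0.052,0,0.01],[0,0,-0.052,0,0.01],[-0.003,0.026,0,-10,0.01],[-0.0076,0.0253,0,-10,0.01],[-0.012,0.0235,0,-10,0.01],[-0.0157,0.021,0,-10,0.01],[-0.019,0.018,0,-10,0.01],[-0.022,0.0144,0,-10,0.01],[-0.024,0.0104,0,-10,0.01]]]' --squeeze 30

```text
time_s: 9.52
tcp_pos: [0.5015, 0.1022, 0.1409]
tool_rot: [3.141, 0.0, 1.303]
force: [0.7, -0.1, -0.9]
width: 0.0147
```

Call:
move_arm --commands '[[[-0.0256,0.006,0,-10,0.01],[-0.0263,0.0014,0,-10.3,0.01],[-0.034,-0.0107,0.0183,0,0.01],[-0.034,-0.0107,0.0183,0,0.01],[-0.034,-0.0107,0.0183,0,0.01],[0,0,0,0,0.01],[0,0,0,0,0.01]]]'

```text
time_s: 10.4
tcp_pos: [0.4756, -0.0536, 0.0861]
tool_rot: [3.141, 0.0, 1.651]
force: [-0.5, 0.2, -0.5]
width: 0.0147
```

Run:
```python
from plan import *
path([((.4761,-.054,.075),np.pi/2+.081,.01)])
for n in("top","scene"):
    f=optics.grab_frame(n);im=f["color"].copy()
    q=proj(f,(.4761,-.054,.024));x,y=[int(v) for v in q]
    cv2.imwrite(f"pics/d_{n}.png",cv2.resize(im[max(0,y-70):y+70,max(0,x-95):x+95],None,fx=4,fy=4,interpolation=cv2.INTER_CUBIC))
```

```text
at [0.4756, -0.0536, 0.0861] 1.6507 w 0.0147
[-0.0005,0.0005,0.0111,-0.06,0.01]
```

View pics/d_scene.png

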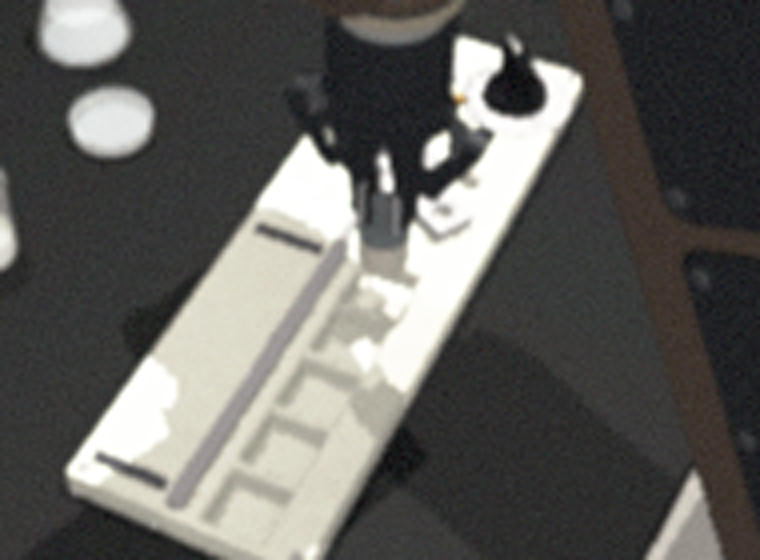

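View pics/d_top.png

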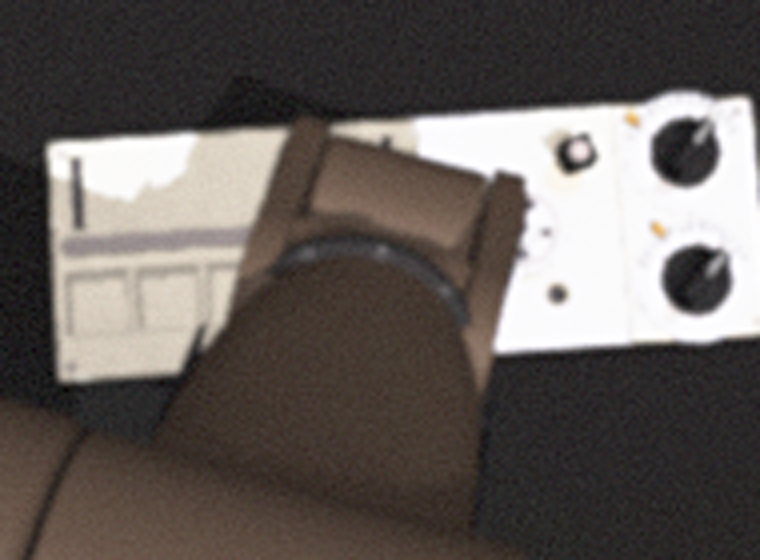

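Run:
```python
from jars import *
from fit import w
f=optics.grab_frame("scene");im=cv2.resize(f["color"],None,fx=8,fy=8,interpolation=cv2.INTER_CUBIC)
s=manip.state();p=s["tcp_pos"]
def circ(x,y,z,r,c):
    u=np.array([proj(f,(x+r*np.cos(t),y+r*np.sin(t),z)) for t in th]);cv2.polylines(im,[np.int32(u*8+3.5)],True,c,1)
z0=p[2]-.0367
circ(p[0],p[1],z0,.0175,(0,0,255));circ(p[0],p[1],z0+.031,.0175,(0,255,0))
sh=[.505,-.069,.0825]
for y in(.018,.066,.114):
    q=[proj(f,w(sh,(-.03+a*.0205,y+b*.0205,.024))) for a,b in((1,1),(1,-1),(-1,-1),(-1,1))]
    cv2.polylines(im,[np.int32(np.array(q)*8+3.5)],True,(255,0,0),1)
x,y=[int(v*8) for v in proj(f,(.475,-.03,.03))]
cv2.imwrite("pics/e.png",im[y-280:y+280,x-350:x+350])
```

```text
(no output)
```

View pics/e.png

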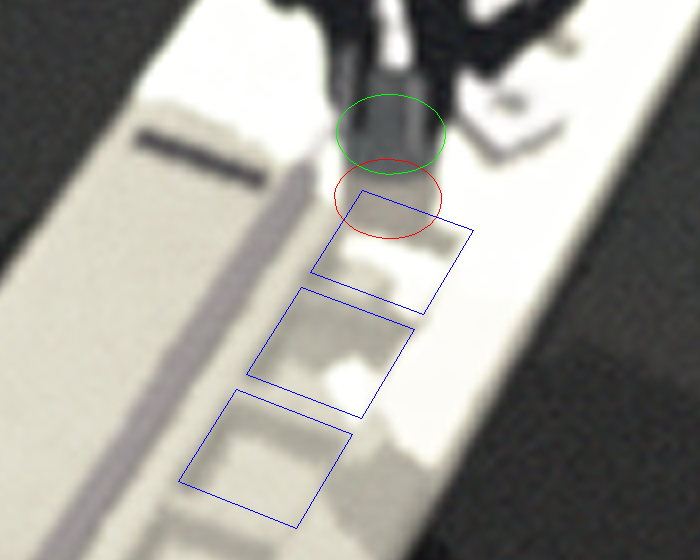

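Run:
```python
from rect import *
S=optics.grab_frame("scene");T=optics.grab_frame("top")
print(fit(S,[.505,-.069,.0825]),fit(T,[.508,-.07,.0805]))
sh=[.505,-.069,.0825]
def mk(F,p,x0):
    im=rectify(F,p,.024,-.07,.02,-.01,.24,3200)
    for y in(.018,.066,.114,.162,.21):
        a=(int((.24-y-.0205)*3200),int((.02+.03-.0205)*3200));b=(int((.24-y+.0205)*3200),int((.02+.03+.0205)*3200))
        cv2.rectangle(im,a,b,(255,0,0),1)
    return im
cv2.imwrite("pics/g.png",np.vstack([mk(S,sh,0),mk(T,[.5081,-.07,.0805],0)]))
```

```text
(array([ 0.50233147, -0.05993955,  0.07761109]), [(0, 43, 2.16), (1, 46, 1.41), (2, 60, 0.36), (3, 60, 0.55)]) (array([ 0.50899915, -0.07026888,  0.0767815 ]), [(0, 60, 0.38), (1, 57, 0.55), (2, 60, 0.45), (3, 34, 1.06)])
```

View pics/g.png

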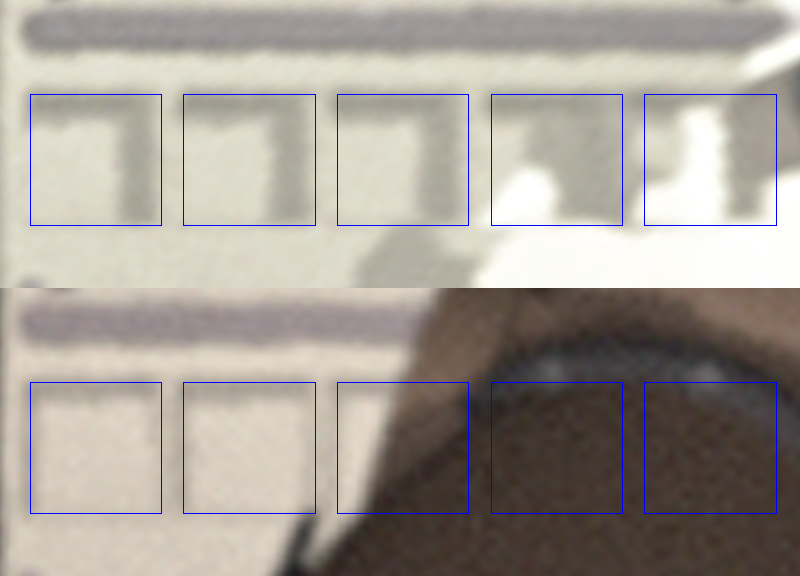

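Call:
move_arm --commands '[[[0.0009,-0.001,0.011,0,0.01],[0,0,0.01,0,0.01],[0,0,0.008,0,0.01],[0,0,0,0,0.01]]]'

```text
time_s: 11.15
tcp_pos: [0.474, -0.0529, 0.0561]
tool_rot: [-3.14, -0.0, 1.651]
force: [0.0, 0.3, -0.3]
width: 0.0149
```

Call:
move_arm --commands '[[[0,0,0.006,0,0.01],[0,0,0.006,0,0.01],[0,0,0,0,0.01]]]'

```text
time_s: 11.52
tcp_pos: [0.4741, -0.0529, 0.0445]
tool_rot: [-3.141, -0.0, 1.651]
force: [0.5, 0.0, -1.0]
width: 0.0146
```

Call:
move_arm --commands '[[[0.003,0,0,0,0.01],[0,0,0,0,0.01]]]'

```text
time_s: 11.78
tcp_pos: [0.4741, -0.0498, 0.0451]
tool_rot: [3.141, 0.0, 1.651]
force: [1.2, 0.3, -1.2]
width: 0.0144
```

Call:
move_arm --commands '[[[-0.003,0,0,0,0.01],[-0.003,0,0,0,0.01],[0,0,0,0,0.01]]]'

```text
time_s: 12.15
tcp_pos: [0.4746, -0.0562, 0.0449]
tool_rot: [3.141, 0.0, 1.651]
force: [0.5, 0.2, -0.7]
width: 0.0148
```

Call:
move_arm --commands '[[[0.003,0.003,0,0,0.01],[0,0,0,0,0.01]]]'

```text
time_s: 12.4
tcp_pos: [0.4775, -0.0524, 0.0449]
tool_rot: [3.141, 0.0, 1.651]
force: [0.7, 1.1, -0.6]
width: 0.0151
```

Call:
move_arm --commands '[[[0,-0.003,0,0,0.01],[0,-0.003,0,0,0.01],[0,0,0,0,0.01]]]'

```text
time_s: 12.78
tcp_pos: [0.4719, -0.0533, 0.0451]
tool_rot: [3.14, 0.001, 1.651]
force: [5.1, 0.1, -0.4]
width: 0.0147
```

Call:
move_arm --commands '[[[0,0.003,0,0,0.01],[0,0,0.0015,0,0.01],[0,0,0,0,0.035],[0,0,0,0,0.035],[0,0,-0.03,0,0.045],[0,0,-0.05,0,0.045],[0,0,-0.03,0,0.045]]]'

```text
time_s: 13.65
tcp_pos: [0.4745, -0.0529, 0.1554]
tool_rot: [3.14, 0.001, 1.651]
force: [-0.1, -0.0, -0.2]
width: 0.0449
```

```bash
python3 jars.py | grep grey
python3 - <<'E'
from plan import *
path([((.505,.20,.15),np.pi/2+.081,.045),((.5965,.2925,.10),np.pi/2+.081,.045),((.5965,.2925,.038),np.pi/2+.081,.045)])
E
```

```text
top [0.4017, 0.358] [143.4, 269.4] grey 1.04 0.7
top [0.407, 0.2808] [172.0, 267.8] grey 0.94 0.63
top [0.4972, 0.3673] [141.9, 234.1] grey 1.02 0.66
top [0.5105, -0.0842] [307.6, 231.4] grey 41.39 0.4
top [0.5976, 0.2944] [170.4, 198.1] grey 0.93 0.54
scene [0.4003, 0.3562] [233.8, 368.1] grey 0.92 0.87
scene [0.4047, 0.2796] [253.3, 335.7] grey 0.94 0.54
scene [0.4749, -0.0588] [302.2, 218.9] grey 0.69 0.74
scene [0.4946, 0.3673] [194.0, 348.6] grey 0.93 0.61
scene [0.5944, 0.2946] [180.7, 299.5] grey 0.87 0.67
at [0.4742, -0.0529, 0.1535] 1.6511 w 0.0447
[0.0499,0.0102,0.0007,-0.01,0.045],[0.0499,0.0102,0.0007,-0.01,0.045],[0.05,0.0102,0.0007,-0.01,0.045],[0.0499,0.0102,0.0007,-0.01,0.045],[0.0499,0.0103,0.0007,-0.01,0.045]
[0.0283,0.0329,0.0167,0.0,0.045],[0.0282,0.0329,0.0166,0.0,0.045],[0.0283,0.0329,0.0167,0.0,0.045]
[-0.0,-0.0,0.031,0.01,0.045],[-0.0,-0.0,0.031,0.01,0.045]
```

Call:
move_arm --commands '[[[0.05,0.0102,0,0,0.045],[0.05,0.0102,0,0,0.045],[0.05,0.0102,0,0,0.045],[0.05,0.0102,0,0,0.045],[0.05,0.0103,0.003,0,0.045],[0.029,0.033,0.0167,0,0.045],[0.029,0.033,0.0167,0,0.045],[0.029,0.033,0.0167,0,0.045],[0,0,0,0,0.045]]]'

```text
time_s: 14.98
tcp_pos: [0.5969, 0.2963, 0.0964]
tool_rot: [-3.138, 0.001, 1.652]
force: [-0.5, -1.4, -0.1]
width: 0.0453
```

Run:
```python
from plan import *
path([((.596,.2944,.038),np.pi/2+.081,.045)])
```

```text
at [0.5969, 0.2963, 0.0964] 1.6525 w 0.0453
[-0.0009,-0.0005,0.0292,0.02,0.045],[-0.0009,-0.0005,0.0292,0.02,0.045]
```

Call:
move_arm --commands '[[[-0.0009,-0.0005,0.029,0,0.045],[-0.0009,-0.0005,0.029,0,0.045],[0,0,0,0,0.045],[0,0,0,0,0.01],[0,0,0,0,0.01],[0,0,0,0,0.01],[0,0,0,0,0.01]]]'

```text
time_s: 15.85
tcp_pos: [0.5964, 0.2933, 0.0435]
tool_rot: [3.14, -0.0, 1.651]
force: [-0.3, -1.2, 6.7]
width: 0.0149
```

```bash
cat >> plan.py <<'E'
SH=[.5064,-.0685,.0815]
def pk(i):
    c,s=np.cos(SH[2]),np.sin(SH[2]);x,y=-.03,.018+.048*i
    return np.array([SH[0]+c*x-s*y,SH[1]+s*x+c*y])
YY=np.pi/2+.0815
E
python3 - <<'E'
from plan import *
p,y=cur();a=pk(1)
path([((p[0],p[1],p[2]+.11),YY,.01),((*a,.148),YY,.01),((*a,.075),YY,.01)])
E
```

```text
at [0.5964, 0.2933, 0.0435] 1.6512 w 0.0149
[0.0,0.0,-0.0367,-0.02,0.01],[0.0,0.0,-0.0366,-0.02,0.01],[0.0,0.0,-0.0367,-0.02,0.01]
[-0.0479,-0.0249,0.0009,-0.0,0.01],[-0.0479,-0.0248,0.0009,-0.0,0.01],[-0.0478,-0.0249,0.0009,-0.0,0.01],[-0.0479,-0.0249,0.0009,-0.0,0.01],[-0.0479,-0.0248,0.0009,-0.0,0.01],[-0.0479,-0.0249,0.001,-0.0,0.01]
[0.0,0.0,0.0365,-0.0,0.01],[0.0,0.0,0.0365,-0.0,0.01]
```

Call:
move_arm --commands '[[[0,0,-0.037,0,0.01],[0,0,-0.037,0,0.01],[0,0,-0.037,0,0.01],[-0.048,-0.025,0,0,0.01],[-0.048,-0.025,0,0,0.01],[-0.048,-0.025,0,0,0.01],[-0.048,-0.025,0,0,0.01],[-0.048,-0.025,0,0,0.01],[-0.047,-0.024,0,0,0.01],[0,0,0,0,0.01]]]'

```text
time_s: 17.1
tcp_pos: [0.4695, -0.0072, 0.1537]
tool_rot: [3.142, 0.0, 1.647]
force: [0.8, 0.8, -0.7]
width: 0.0146
```

Run:
```python
from plan import *
a=pk(1)
path([((*a,.085),YY,.01)])
f=optics.grab_frame("scene");x,y=[int(v) for v in proj(f,(.47,0,.1))]
cv2.imwrite("pics/h.png",cv2.resize(f["color"][y-70:y+70,x-90:x+90],None,fx=4,fy=4))
```

```text
at [0.4695, -0.0072, 0.1537] 1.6473 w 0.0146
[0.001,0.0009,0.0344,-0.14,0.01],[0.0009,0.0008,0.0343,-0.14,0.01]
```

View pics/h.png

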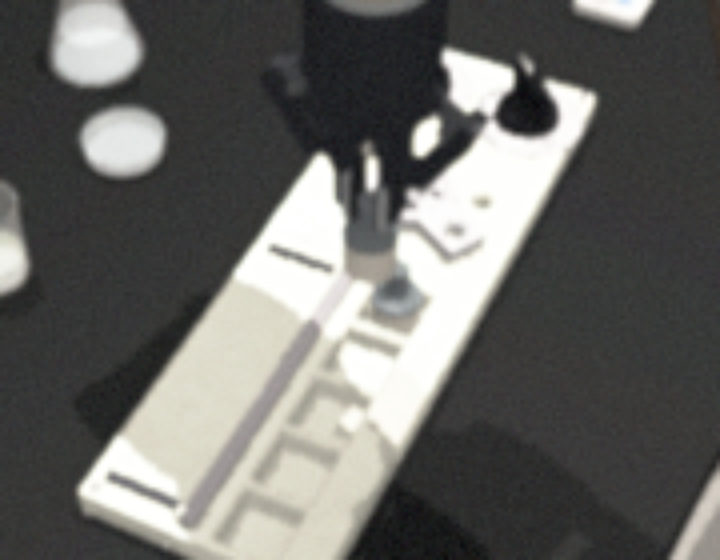

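Call:
move_arm --commands '[[[0.001,0.0009,0.034,0,0.01],[0.0009,0.0008,0.034,0,0.01],[0,0,0,0,0.01]]]'

```text
time_s: 17.52
tcp_pos: [0.4716, -0.0018, 0.0839]
tool_rot: [-3.138, -0.001, 1.652]
force: [-0.3, -0.0, 0.2]
width: 0.0144
```

```bash
cat > ov.py <<'E'
from jars import *
from fit import w
from plan import SH,pk,cur
import sys
# overlay of held jar at tcp with foot offset
def ov(name,off,i):
    f=optics.grab_frame("scene");im=cv2.resize(f["color"],None,fx=8,fy=8,interpolation=cv2.INTER_CUBIC)
    p,_=cur();z0=p[2]-off
    def circ(x,y,z,r,c):
        u=np.array([proj(f,(x+r*np.cos(t),y+r*np.sin(t),z)) for t in th]);cv2.polylines(im,[np.int32(u*8+3.5)],True,c,1)
    circ(p[0],p[1],z0,.0175,(0,0,255));circ(p[0],p[1],z0+.031,.0175,(0,255,0))
    q=[proj(f,w(SH,(-.03+a*.0205,.018+.048*i+b*.0205,.024))) for a,b in((1,1),(1,-1),(-1,-1),(-1,1))]
    cv2.polylines(im,[np.int32(np.array(q)*8+3.5)],True,(255,0,0),1)
    x,y=[int(v*8) for v in proj(f,(*pk(i),.05))]
    cv2.imwrite(name,im[y-240:y+240,x-320:x+320])
    print(np.round(p,4),pk(i)-p[:2])
if __name__=="__main__": ov(sys.argv[1],float(sys.argv[2]),int(sys.argv[3]))
E
python3 ov.py pics/i.png .0435 1
```

```text
[ 0.4722 -0.0021  0.0851] [-0.00104746 -0.00309166]
```

View pics/i.png

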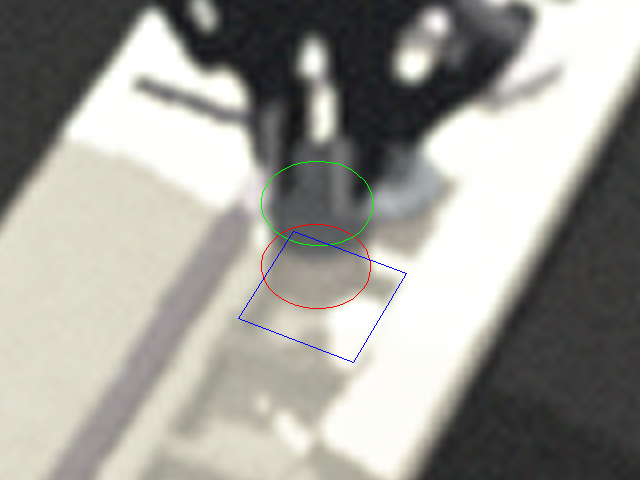

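Call:
move_arm --commands '[[[-0.003,-0.0013,0,0,0.01],[0,0,0.012,0,0.01],[0,0,0.008,0,0.01],[0,0,0.006,0,0.01],[0,0,0,0,0.01]]]'

```text
time_s: 18.2
tcp_pos: [0.4708, -0.0059, 0.0588]
tool_rot: [-3.141, -0.0, 1.651]
force: [0.4, 0.1, -0.3]
width: 0.0144
```

Call:
move_arm --commands '[[[0,0,0.005,0,0.01],[0,0,0.004,0,0.01],[0,0,0,0,0.01]]]'

```text
time_s: 18.58
tcp_pos: [0.4709, -0.0059, 0.05]
tool_rot: [-3.141, -0.0, 1.651]
force: [0.1, -0.1, 0.5]
width: 0.0144
```

Call:
move_arm --commands '[[[0,0,0.001,0,0.01],[0,0,0,0,0.035],[0,0,0,0,0.035],[0,0,-0.03,0,0.045],[0,0,-0.05,0,0.045],[0,0,-0.03,0,0.045],[0,0,0,0,0.045],[0,0,0,0,0.045]]]'

```text
time_s: 19.58
tcp_pos: [0.4707, -0.0059, 0.1588]
tool_rot: [-3.141, -0.0, 1.651]
force: [0.7, 0.6, -0.9]
width: 0.0452
```

```bash
python3 jars.py | grep grey
python3 - <<'E'
from plan import *
path([((.49,.25,.155),YY,.045),((.496,.3673,.10),YY,.045)])
E
```

```text
top [0.4026, 0.3573] [143.6, 269.0] grey 0.93 0.75
top [0.4079, 0.2804] [172.1, 267.5] grey 0.87 0.67
top [0.4958, 0.3669] [142.0, 234.6] grey 0.99 0.5
scene [0.4001, 0.3568] [233.8, 368.4] grey 0.88 0.62
scene [0.4046, 0.2799] [253.3, 335.8] grey 0.93 0.77
scene [0.473, -0.0107] [293.9, 231.2] grey 0.92 0.69
scene [0.4751, -0.0579] [302.0, 219.1] grey 0.67 0.45
at [0.4707, -0.0059, 0.1584] 1.6511 w 0.0451
[0.0507,0.0079,0.0007,-0.01,0.045],[0.0507,0.008,0.0007,-0.01,0.045],[0.0507,0.008,0.0006,-0.01,0.045],[0.0507,0.0079,0.0007,-0.01,0.045],[0.0507,0.008,0.0007,-0.01,0.045]
[0.0388,0.0052,0.0183,-0.01,0.045],[0.0388,0.0052,0.0184,-0.01,0.045],[0.0388,0.0051,0.0183,-0.01,0.045]
```

Call:
move_arm --commands '[[[0.0507,0.008,0,0,0.045],[0.0507,0.008,0,0,0.045],[0.0507,0.008,0,0,0.045],[0.0507,0.008,0,0,0.045],[0.0507,0.008,0.003,0,0.045],[0.039,0.005,0.018,0,0.045],[0.039,0.005,0.018,0,0.045],[0.039,0.005,0.018,0,0.045],[0,0,0,0,0.045],[0,0,0,0,0.045]]]'

```text
time_s: 21.02
tcp_pos: [0.4958, 0.3673, 0.1017]
tool_rot: [-3.14, 0.001, 1.651]
force: [-0.1, -0.2, 0.1]
width: 0.0451
```

Run:
```python
from plan import *
path([((.4955,.3671,.041),YY,.045)])
```

```text
at [0.4958, 0.3673, 0.1017] 1.6514 w 0.0451
[-0.0001,-0.0002,0.0304,-0.03,0.045],[-0.0001,-0.0002,0.0303,-0.03,0.045]
```

Call:
move_arm --commands '[[[0,0,0.03,0,0.045],[0,0,0.03,0,0.045],[0,0,0,0,0.045],[0,0,0,0,0.01],[0,0,0,0,0.01],[0,0,0,0,0.01],[0,0,0,0,0.01]]]'

```text
time_s: 21.9
tcp_pos: [0.4967, 0.368, 0.0436]
tool_rot: [3.14, -0.001, 1.651]
force: [-0.3, -0.6, 6.0]
width: 0.0144
```

Run:
```python
from plan import *
p,y=cur();a=pk(2)
path([((p[0],p[1],p[2]+.11),YY,.01),((*a,.152),YY,.01)])
```

```text
at [0.4967, 0.368, 0.0436] 1.6512 w 0.0144
[0.0,0.0,-0.055,-0.03,0.01],[0.0,0.0,-0.055,-0.03,0.01]
[-0.0536,-0.0093,0.0003,-0.0,0.01],[-0.0537,-0.0093,0.0002,-0.0,0.01],[-0.0536,-0.0093,0.0003,-0.0,0.01],[-0.0537,-0.0093,0.0003,-0.0,0.01],[-0.0536,-0.0093,0.0003,-0.0,0.01],[-0.0537,-0.0093,0.0002,-0.0,0.01]
```

Call:
move_arm --commands '[[[0,0,-0.055,0,0.01],[0,0,-0.055,0,0.01],[-0.0536,-0.0093,0,0,0.01],[-0.0536,-0.0093,0,0,0.01],[-0.0536,-0.0093,0,0,0.01],[-0.0536,-0.0093,0,0,0.01],[-0.0536,-0.0093,0,0,0.01],[-0.0536,-0.0093,0,0,0.01],[0,0,0,0,0.01],[0,0,0,0,0.01]]]'

```text
time_s: 23.15
tcp_pos: [0.4665, 0.0428, 0.1527]
tool_rot: [3.141, 0.0, 1.65]
force: [0.1, 0.2, -0.1]
width: 0.0142
```

Run:
```python
from plan import *
path([((*pk(2),.085),YY,.01)])
```

```text
at [0.4665, 0.0428, 0.1527] 1.6504 w 0.0142
[-0.0001,0.0004,0.0338,-0.05,0.01],[-0.0001,0.0003,0.0339,-0.05,0.01]
```

Call:
move_arm --commands '[[[0,0.0004,0.034,0,0.01],[0,0.0003,0.034,0,0.01],[0,0,0,0,0.01],[0,0,0,0,0.01]]]'

```text
time_s: 23.65
tcp_pos: [0.4674, 0.0435, 0.0851]
tool_rot: [3.141, 0.0, 1.652]
force: [0.7, 0.7, -1.0]
width: 0.0142
```

```bash
python3 ov.py pics/j.png .0435 2
```

```text
[0.4676 0.0434 0.0854] [-0.00036071 -0.0006744 ]
```

View pics/j.png

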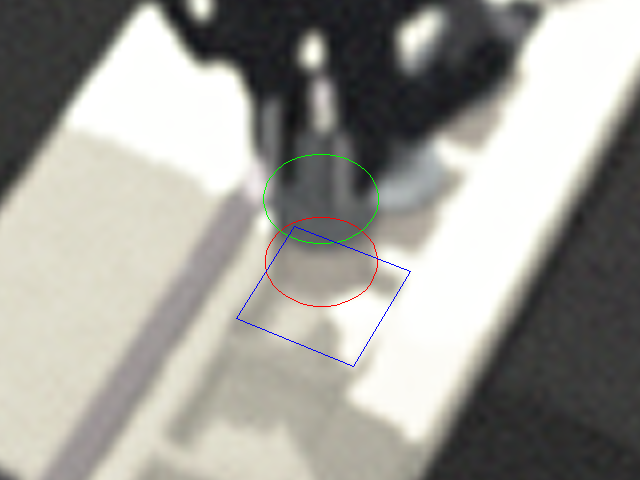

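Call:
move_arm --commands '[[[-0.0006,-0.0004,0.012,0,0.01],[0,0,0.009,0,0.01],[0,0,0.007,0,0.01],[0,0,0,0,0.01]]]'

```text
time_s: 24.2
tcp_pos: [0.4664, 0.0421, 0.0557]
tool_rot: [-3.14, -0.0, 1.651]
force: [-0.3, 0.3, -0.8]
width: 0.0144
```

Call:
move_arm --commands '[[[0,0,0.004,0,0.01],[0,0,0.004,0,0.01],[0,0,0,0,0.01]]]'

```text
time_s: 24.58
tcp_pos: [0.4665, 0.0422, 0.0487]
tool_rot: [3.142, 0.0, 1.651]
force: [-3.4, 0.1, 9.3]
width: 0.0144
```

On the floor. Release it and go for the jar at (0.402, 0.357).

Call:
move_arm --commands '[[[0,0,0,0,0.035],[0,0,0,0,0.035],[0,0,-0.03,0,0.045],[0,0,-0.05,0,0.045],[0,0,-0.03,0,0.045],[0,0,0,0,0.045],[0,0,0,0,0.045]]]'

```text
time_s: 25.45
tcp_pos: [0.4664, 0.0422, 0.1577]
tool_rot: [-3.141, 0.0, 1.651]
force: [-1.2, 0.4, 0.3]
width: 0.0448
```

```bash
python3 jars.py | grep grey
python3 - <<'E'
from plan import *
path([((.44,.24,.155),YY,.045),((.4015,.357,.10),YY,.045)])
E
```

```text
top [0.4027, 0.3573] [143.6, 269.0] grey 0.93 0.46
top [0.4066, 0.2815] [171.7, 267.9] grey 0.78 0.59
top [0.4765, -0.0526] [295.8, 243.7] grey 0.7 0.66
scene [0.4017, 0.3557] [233.4, 367.5] grey 0.99 0.73
scene [0.404, 0.2804] [253.3, 336.1] grey 1.05 0.72
scene [0.4683, 0.0374] [286.0, 244.6] grey 0.86 0.72
scene [0.4724, -0.0109] [294.2, 231.2] grey 0.79 0.56
scene [0.4745, -0.058] [302.2, 219.2] grey 0.61 0.51
scene [0.4916, -0.0027] [286.2, 230.4] grey 28.6 0.2
scene [0.5721, -0.2725] [308.6, 161.6] grey 0.9 0.26
at [0.4664, 0.0422, 0.1574] 1.651 w 0.0449
[0.0498,-0.0026,0.0006,-0.02,0.045],[0.0499,-0.0026,0.0006,-0.02,0.045],[0.0498,-0.0026,0.0006,-0.02,0.045],[0.0498,-0.0025,0.0006,-0.02,0.045]
[0.0399,-0.0096,0.0183,0.0,0.045],[0.04,-0.0096,0.0184,0.0,0.045],[0.0399,-0.0096,0.0183,0.0,0.045]
```

Call:
move_arm --commands '[[[0.05,-0.0026,0,0,0.045],[0.05,-0.0026,0,0,0.045],[0.05,-0.0026,0,0,0.045],[0.05,-0.0026,0.002,0,0.045],[0.04,-0.0096,0.018,0,0.045],[0.04,-0.0096,0.018,0,0.045],[0.04,-0.0096,0.018,0,0.045],[0,0,0,0,0.045],[0,0,0,0,0.045]]]'

```text
time_s: 26.78
tcp_pos: [0.4018, 0.3576, 0.1019]
tool_rot: [-3.141, 0.001, 1.652]
force: [0.4, -0.2, 1.2]
width: 0.0449
```

Run:
```python
from plan import *
path([((.402,.3567,.041),YY,.045)])
```

```text
at [0.4018, 0.3576, 0.1019] 1.6515 w 0.0449
[-0.0005,0.0,0.0304,-0.02,0.045],[-0.0004,0.0001,0.0305,-0.02,0.045]
```

Call:
move_arm --commands '[[[-0.0005,0,0.03,0,0.045],[-0.0004,0,0.03,0,0.045],[0,0,0,0,0.045],[0,0,0,0,0.01],[0,0,0,0,0.01],[0,0,0,0,0.01],[0,0,0,0,0.01]]]'

```text
time_s: 27.65
tcp_pos: [0.4025, 0.3574, 0.0433]
tool_rot: [3.14, -0.001, 1.651]
force: [-0.7, -1.4, 7.9]
width: 0.0143
```

Run:
```python
from plan import *
p,y=cur();a=pk(3)
path([((p[0],p[1],p[2]+.11),YY,.01),((*a,.152),YY,.01)])
```

```text
at [0.4025, 0.3574, 0.0433] 1.6512 w 0.0143
[0.0,0.0,-0.055,-0.03,0.01],[0.0,0.0,-0.055,-0.03,0.01]
[-0.0542,0.0078,0.0003,-0.0,0.01],[-0.0542,0.0078,0.0002,-0.0,0.01],[-0.0542,0.0078,0.0003,-0.0,0.01],[-0.0541,0.0078,0.0003,-0.0,0.01],[-0.0542,0.0077,0.0002,-0.0,0.01]
```

Call:
move_arm --commands '[[[0,0,-0.055,0,0.01],[0,0,-0.055,0,0.01],[-0.0542,0.0078,0,0,0.01],[-0.0542,0.0078,0,0,0.01],[-0.0542,0.0078,0,0,0.01],[-0.0542,0.0078,0,0,0.01],[-0.0542,0.0078,0,0,0.01],[0,0,0.03,0,0.01],[0,0,0.034,0,0.01],[0,0,0,0,0.01]]]'

```text
time_s: 28.9
tcp_pos: [0.4616, 0.0899, 0.0871]
tool_rot: [-3.138, -0.0, 1.651]
force: [1.4, -0.2, -0.6]
width: 0.015
```

Call:
move_arm --commands '[[[0,0,0,0,0.01]]]'

```text
time_s: 29.02
tcp_pos: [0.463, 0.0903, 0.0892]
tool_rot: [3.141, 0.0, 1.651]
force: [0.8, -0.1, -0.6]
width: 0.0144
```

```bash
python3 ov.py pics/k.png .0435 3;python3 - <<'E'
from plan import *
path([((*pk(3),.058),YY,.01)])
E
```

```text
[0.4631 0.0903 0.0895] [0.00020222 0.00019282]
at [0.4631, 0.0903, 0.0895] 1.6516 w 0.0144
[0.0002,0.0002,0.0315,-0.04,0.01]
```

View pics/k.png

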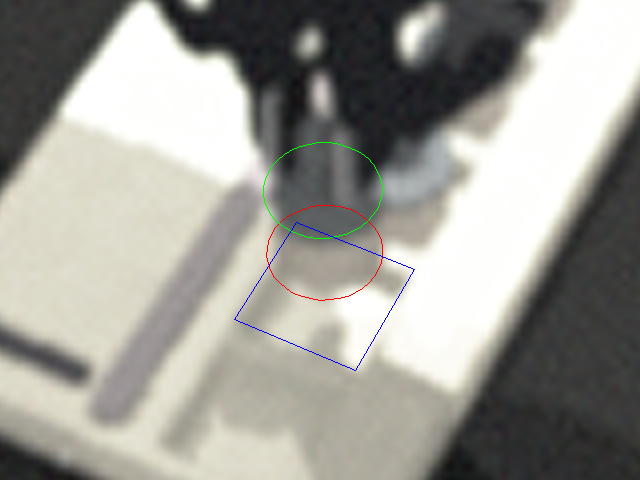

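Call:
move_arm --commands '[[[0,0,0.014,0,0.01],[0,0,0.01,0,0.01],[0,0,0.007,0,0.01],[0,0,0,0,0.01]]]'

```text
time_s: 29.58
tcp_pos: [0.4624, 0.0901, 0.0566]
tool_rot: [-3.14, 0.0, 1.651]
force: [0.2, -0.1, -0.5]
width: 0.0142
```

Call:
move_arm --commands '[[[0,0,0.004,0,0.01],[0,0,0.0035,0,0.01],[0,0,0,0,0.01]]]'

```text
time_s: 29.95
tcp_pos: [0.4626, 0.0901, 0.0497]
tool_rot: [-3.142, 0.0, 1.651]
force: [-0.0, 0.0, -0.4]
width: 0.0142
```

Down in the pocket (foot at about 6 mm). Release it and go for the last jar.

Call:
move_arm --commands '[[[0,0,0.001,0,0.01],[0,0,0,0,0.035],[0,0,0,0,0.035],[0,0,-0.03,0,0.045],[0,0,-0.05,0,0.045],[0,0,-0.03,0,0.045],[0,0,0,0,0.045],[0,0,0,0,0.045]]]'

```text
time_s: 30.95
tcp_pos: [0.4623, 0.0901, 0.1582]
tool_rot: [-3.141, 0.0, 1.651]
force: [0.1, -0.1, 0.1]
width: 0.0449
```

```bash
python3 jars.py | grep grey
python3 - <<'E'
from plan import *
path([((.4055,.2805,.15),YY,.045),((.4055,.2805,.10),YY,.045)])
E
```

```text
top [0.4066, 0.281] [171.9, 267.9] grey 0.89 0.51
top [0.4671, 0.0378] [262.4, 246.7] grey 0.52 0.43
top [0.4728, -0.0047] [278.2, 244.8] grey 0.96 0.48
top [0.4762, -0.0533] [296.1, 243.8] grey 0.96 0.58
scene [0.4041, 0.2794] [253.6, 335.8] grey 0.85 0.76
scene [0.4638, 0.0857] [277.5, 258.9] grey 0.84 0.64
scene [0.4694, 0.0364] [285.8, 244.2] grey 0.9 0.66
scene [0.4707, -0.0094] [294.4, 231.9] grey 0.7 0.73
scene [0.4709, -0.055] [302.9, 220.4] grey 0.58 0.46
scene [0.4869, -0.2786] [334.5, 169.9] grey 1.12 0.17
scene [0.4922, -0.0134] [288.1, 227.6] grey 27.27 0.28
at [0.4623, 0.0901, 0.1579] 1.651 w 0.0448
[0.0486,-0.0103,0.002,-0.02,0.045],[0.0486,-0.0104,0.0019,-0.02,0.045],[0.0486,-0.0103,0.002,-0.02,0.045],[0.0486,-0.0102,0.002,-0.02,0.045]
[0.0,-0.0,0.05,0.01,0.045]
```

Call:
move_arm --commands '[[[0.0486,-0.0103,0,0,0.045],[0.0486,-0.0103,0,0,0.045],[0.0486,-0.0103,0,0,0.045],[0.0486,-0.0103,0.008,0,0.045],[0,0,0.025,0,0.045],[0,0,0.025,0,0.045],[0,0,0,0,0.045],[0,0,0,0,0.045]]]'

```text
time_s: 32.15
tcp_pos: [0.4062, 0.2806, 0.1011]
tool_rot: [-3.142, 0.0, 1.651]
force: [-0.2, -0.3, 0.5]
width: 0.0446
```

Run:
```python
from plan import *
path([((.4055,.2803,.041),YY,.045)])
```

```text
at [0.4062, 0.2806, 0.1011] 1.6509 w 0.0446
[-0.0001,-0.0004,0.0301,-0.04,0.045],[-0.0001,-0.0003,0.03,-0.04,0.045]
```

Call:
move_arm --commands '[[[0,-0.0004,0.03,0,0.045],[0,-0.0003,0.03,0,0.045],[0,0,0,0,0.045],[0,0,0,0,0.01],[0,0,0,0,0.01],[0,0,0,0,0.01],[0,0,0,0,0.01]]]'

```text
time_s: 33.02
tcp_pos: [0.4058, 0.2808, 0.0421]
tool_rot: [3.139, -0.001, 1.651]
force: [-1.1, -0.1, 8.3]
width: 0.0142
```

Run:
```python
from plan import *
p,y=cur();a=pk(4)
path([((p[0],p[1],p[2]+.11),YY,.01),((*a,.152),YY,.01)])
```

```text
at [0.4058, 0.2808, 0.0421] 1.6511 w 0.0142
[0.0,0.0,-0.055,-0.03,0.01],[0.0,0.0,-0.055,-0.03,0.01]
[-0.0488,0.014,0.0,-0.0,0.01],[-0.0488,0.0139,0.0,-0.0,0.01],[-0.0487,0.014,0.0001,-0.0,0.01]
```

Call:
move_arm --commands '[[[0,0,-0.055,0,0.01],[0,0,-0.055,0,0.01],[-0.0488,0.014,0,0,0.01],[-0.0488,0.014,0,0,0.01],[-0.0488,0.014,0,0,0.01],[0,0,0,0,0.01],[0,0,0.03,0,0.01],[0,0,0.034,0,0.01],[0,0,0,0,0.01],[0,0,0,0,0.01]]]'

```text
time_s: 34.28
tcp_pos: [0.4591, 0.1385, 0.0878]
tool_rot: [3.141, -0.0, 1.652]
force: [0.1, -0.1, 0.4]
width: 0.0146
```

```bash
python3 ov.py pics/l.png .0425 4;python3 - <<'E'
from plan import *
path([((*pk(4),.058),YY,.01)])
E
```

```text
[0.4593 0.1384 0.088 ] [ 1.44750208e-04 -6.91157564e-05]
at [0.4593, 0.1384, 0.088] 1.6517 w 0.0146
[-0.0001,0.0001,0.03,-0.04,0.01]
```

View pics/l.png

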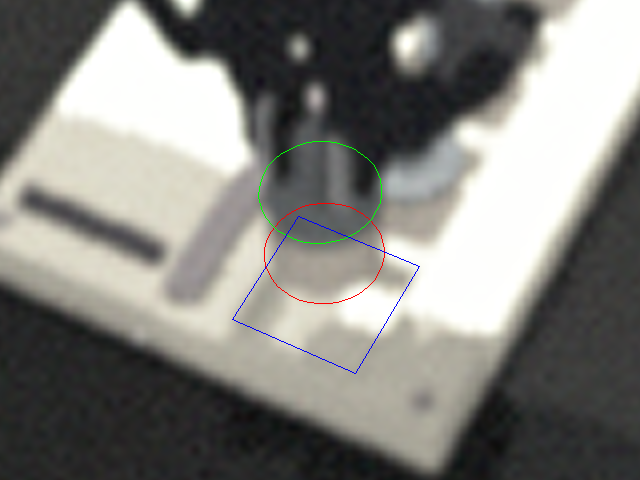

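Call:
move_arm --commands '[[[0,0,0.012,0,0.01],[0,0,0.01,0,0.01],[0,0,0.007,0,0.01],[0,0,0,0,0.01]]]'

```text
time_s: 34.83
tcp_pos: [0.4586, 0.1379, 0.0571]
tool_rot: [-3.14, 0.0, 1.651]
force: [0.2, 0.1, -0.1]
width: 0.0144
```

Call:
move_arm --commands '[[[0,0,0.004,0,0.01],[0,0,0.005,0,0.01],[0,0,0,0,0.01]]]'

```text
time_s: 35.2
tcp_pos: [0.4588, 0.1379, 0.0485]
tool_rot: [-3.141, 0.0, 1.651]
force: [0.5, 0.2, 0.2]
width: 0.0146
```

Call:
move_arm --commands '[[[0,0,0.0005,0,0.01],[0,0,0,0,0.035],[0,0,0,0,0.035],[0,0,-0.03,0,0.045],[0,0,-0.05,0,0.045],[0,0,-0.03,0,0.045],[0,0,0,0,0.045],[0,0,0,0,0.045]]]'

```text
time_s: 36.2
tcp_pos: [0.4585, 0.1379, 0.1578]
tool_rot: [-3.141, 0.0, 1.651]
force: [-0.1, 0.1, -0.6]
width: 0.0452
```

```bash
python3 jars.py | grep grey
python3 - <<'E'
from rect import *
T=optics.grab_frame("top");S=optics.grab_frame("scene")
pT=[.5081,-.07,.0805]
cv2.imwrite("pics/m.png",np.hstack([rectify(T,pT,.031,-.09,.09,-.25,-.03,3000)]))
x,y=[int(v) for v in proj(S,(.51,-.05,.02))]
cv2.imwrite("pics/n.png",cv2.resize(S["color"][y-75:y+75,x-95:x+95],None,fx=4,fy=4,interpolation=cv2.INTER_CUBIC))
E
```

```text
top [0.4637, 0.0912] [242.7, 247.7] grey 0.8 0.64
top [0.4678, 0.0432] [260.4, 246.4] grey 0.86 0.41
scene [0.4602, 0.134] [268.2, 273.9] grey 0.92 0.81
scene [0.4635, 0.0866] [277.4, 259.2] grey 0.89 0.65
scene [0.4652, 0.0398] [286.6, 245.8] grey 0.67 0.69
scene [0.4682, -0.0082] [295.0, 232.6] grey 0.68 0.73
scene [0.4742, -0.0592] [302.5, 218.9] grey 0.69 0.55
scene [0.4916, -0.026] [290.7, 224.5] grey 26.7 0.58
scene [0.7279, -0.0686] [228.5, 183.3] grey 0.41 0.42
```

View pics/m.png

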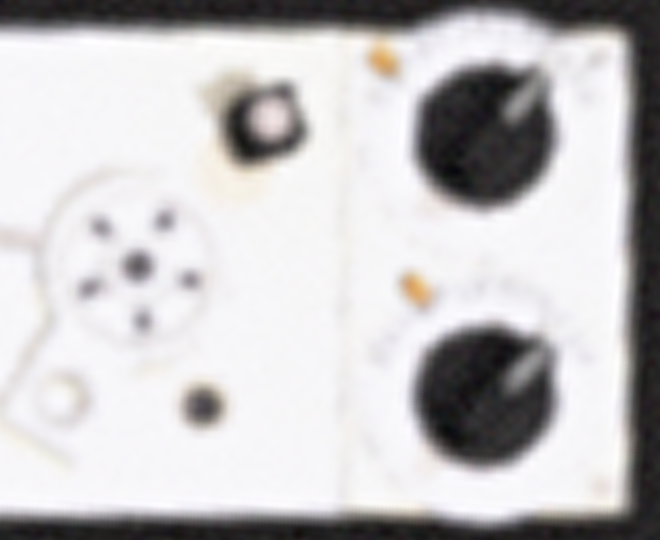

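View pics/n.png

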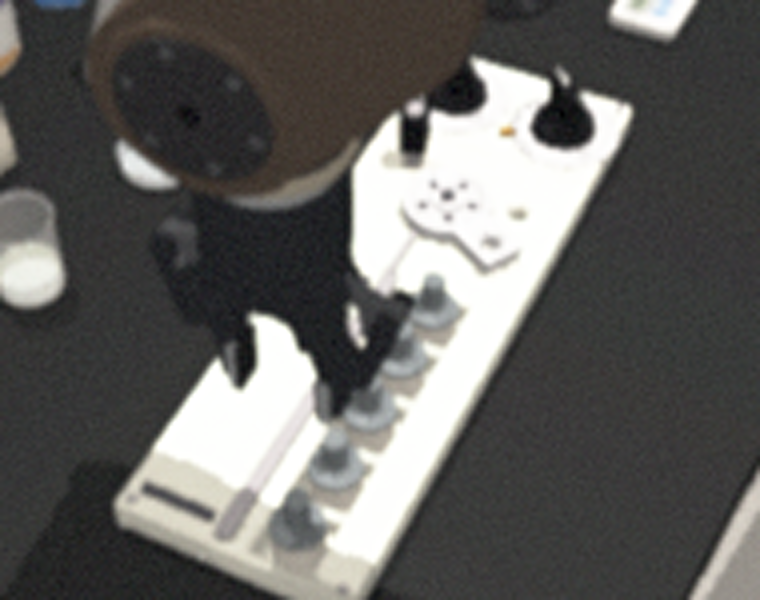

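Run:
```python
from plan import *
from fit import w
print(w(SH,(.0445,-.191,0)),w(SH,(-.0425,-.191,0)))
path([((*w(SH,(.0445,-.191,0))[:2],.15),np.radians(-44),.04)])
```

```text
[ 0.56630156 -0.25524328  0.        ] [ 0.47959034 -0.26232593  0.        ]
at [0.4587, 0.1379, 0.1576] 1.6511 w 0.045
[-0.0286,0.0054,0.0005,9.9,0.04],[-0.0273,0.0103,0.0006,9.9,0.04],[-0.025,0.0147,0.0005,9.9,0.04],[-0.0222,0.0189,0.0006,9.9,0.04],[-0.0186,0.0224,0.0005,9.9,0.04],[-0.0145,0.0253,0.0006,9.9,0.04],[-0.0099,0.0274,0.0005,9.9,0.04],[-0.005,0.0286,0.0006,9.9,0.04],[-0.0001,0.0292,0.0005,9.9,0.04],[0.005,0.0286,0.0006,9.9,0.04],[0.0098,0.0274,0.0005,9.9,0.04],[0.0144,0.0254,0.0005,9.9,0.04],[0.0185,0.0224,0.0006,9.9,0.04],[0.0221,0.019,0.0005,9.9,0.04]
```

Call:
move_arm --commands '[[[-0.0286,0.0054,0,9.9,0.04],[-0.0273,0.0103,0,9.9,0.04],[-0.025,0.0147,0,9.9,0.04],[-0.0222,0.0189,0,9.9,0.04],[-0.0186,0.0224,0,9.9,0.04],[-0.0145,0.0253,0,9.9,0.04],[-0.01,0.0274,0,9.9,0.04],[-0.005,0.0286,0,9.9,0.04],[0,0.0292,0,9.9,0.04],[0.005,0.0286,0,9.9,0.04]]]'

```text
time_s: 37.75
tcp_pos: [0.5359, -0.1438, 0.1579]
tool_rot: [-3.141, 0.001, -0.083]
force: [0.4, 0.1, -0.8]
width: 0.0398
```

Call:
move_arm --commands '[[[0.0098,0.0274,0,9.9,0.04],[0.0144,0.0254,0,9.9,0.04],[0.0185,0.0224,0,9.9,0.04],[0.022,0.019,0,9.9,0.04],[0,0,0,0,0.04],[0,0,0,0,0.04]]]'

```text
time_s: 38.5
tcp_pos: [0.566, -0.2546, 0.1578]
tool_rot: [3.141, 0.001, -0.766]
force: [0.9, 0.0, 0.6]
width: 0.04
```

Run:
```python
from plan import *
from fit import w
path([((*w(SH,(.0445,-.191,0))[:2],.095),np.radians(-44),.04),((*w(SH,(.0445,-.191,0))[:2],.042),np.radians(-44),.04)])
S=optics.grab_frame("scene");T=optics.grab_frame("top")
x,y=[int(v) for v in proj(S,(.53,-.2,.06))]
cv2.imwrite("pics/o.png",cv2.resize(S["color"][y-60:y+60,x-80:x+80],None,fx=5,fy=5,interpolation=cv2.INTER_CUBIC))
```

```text
at [0.566, -0.2546, 0.1578] -0.7657 w 0.04
[0.0003,0.0001,0.0314,0.07,0.04],[0.0004,0.0001,0.0314,0.07,0.04]
[-0.0,0.0,0.053,-0.01,0.04]
```

View pics/o.png

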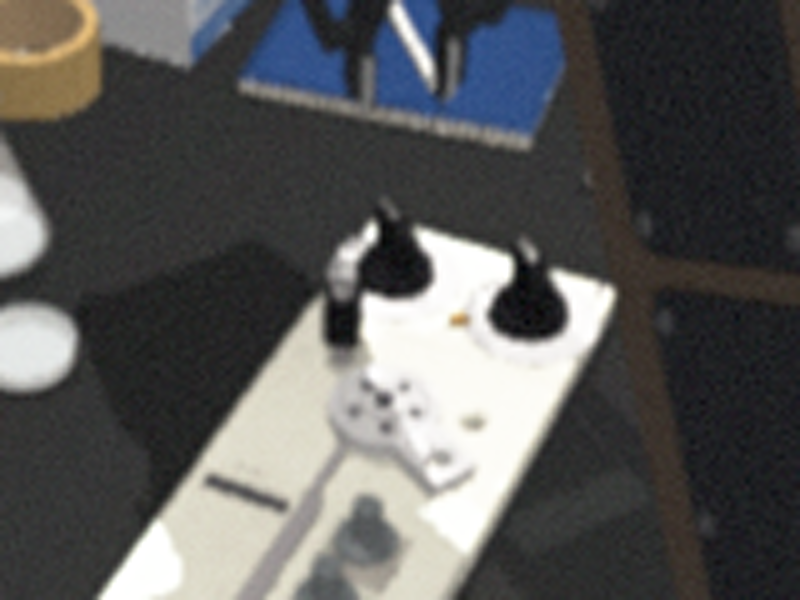

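Call:
move_arm --commands '[[[0.0003,0,0.031,0,0.04],[0.0004,0,0.031,0,0.04],[0,0,0.03,0,0.04],[0,0,0.022,0,0.04],[0,0,0,0,0.04],[0,0,0,0,0.005],[0,0,0,0,0.005],[0,0,0,0,0.005],[0,0,0,0,0.005]]]' --squeeze 30

```text
time_s: 39.72
tcp_pos: [0.5657, -0.2564, 0.0456]
tool_rot: [3.14, 0.0, -0.767]
force: [-9.7, -5.9, 3.1]
width: 0.0111
```

Run:
```python
from plan import *
s=manip.state();print(cur(),s["width"],s["force"],s["moment"])
```

```text
(array([ 0.56572577, -0.25641988,  0.0455956 ]), -0.7674715431549897) 0.011079965210702966 [-9.71177752 -5.92942579  3.12651035] [-0.95414032  1.55639915  0.01731997]
```

Call:
move_arm --commands '[[[0,0.0015,0,0,0.005],[0,0,0,0,0.005]]]'

```text
time_s: 39.98
tcp_pos: [0.5656, -0.2566, 0.0456]
tool_rot: [3.142, -0.0, -0.768]
force: [-5.6, 1.4, 8.6]
width: 0.0114
```

Run:
```python
import cv2,numpy as np
im=cv2.imread("pics/m.png");h=cv2.cvtColor(im,cv2.COLOR_BGR2HSV)
m=((h[...,0]>8)&(h[...,0]<28)&(h[...,1]>90)).astype(np.uint8)
n,l,s,c=cv2.connectedComponentsWithStats(m)
for i in range(1,n):
    if s[i,4]>100:
        pts=np.argwhere(l==i)[:,::-1].astype(float);q=pts-pts.mean(0);v=np.linalg.svd(q,full_matrices=False)[2][0]
        print(s[i],c[i].round(1),v.round(2))
        for a in((482,136),(482,396),(485,135),(485,395),(480,133),(480,393)):
            d=c[i]-a
            if np.hypot(*d)<150:print(a,np.hypot(*d)/3,np.degrees(np.arctan2(-d[0],-d[1])).round(1))
# skirt circles
g=(im.max(2)<110).astype(np.uint8);n,l,s,c=cv2.connectedComponentsWithStats(g)
for i in range(1,n):
    if 5000<s[i,4]<40000:print("skirt",s[i],c[i])
# ring circles via edge vs bg: white pixels beyond the edge
gg=cv2.cvtColor(im,cv2.COLOR_BGR2GRAY)
for col in(440,460,480,500,520,540):
    r=gg[:,col];print(col,np.argmax(r>128),539-np.argmax(r[::-1]>128))
```

```text
[373  51  21  20 319] [382.9  60.6] [0.76 0.65]
(482, 136) 41.49121735456963 52.7
(485, 135) 42.09439032879718 53.9
(480, 133) 40.35713145648801 53.3
[406 278  20  22 305] [415.5 288.8] [0.62 0.78]
(482, 396) 42.04887922998893 31.8
(485, 395) 42.30539128250192 33.2
(480, 393) 40.847685137718834 31.8
skirt [  419    67   133   138 13627] [483.08446467 136.81125706]
skirt [  418   329   133   135 13534] [482.51071376 396.58726171]
440 19 517
460 13 521
480 12 524
500 13 522
520 15 518
540 24 516
```

Call:
move_arm --commands '[[[0,0,0,-10.17,0.005],[0,0,0,-10.17,0.005],[0,0,0,-10.17,0.005],[0,0,0,-10.17,0.005],[0,0,0,-10.17,0.005],[0,0,0,-10.17,0.005]]]'

```text
time_s: 40.72
tcp_pos: [0.565, -0.2588, 0.0456]
tool_rot: [3.139, 0.001, 0.303]
force: [-12.7, -14.3, 5.8]
width: 0.0111
```

Call:
move_arm --commands '[[[0,0,0,-10.17,0.005],[0,0,0,-10.17,0.005],[0,0,0,-10.17,0.005],[0,0,0,-10.17,0.005],[0,0,0,0,0.005],[0,0,0,0,0.005]]]'

```text
time_s: 41.48
tcp_pos: [0.566, -0.2602, 0.0456]
tool_rot: [3.137, 0.003, 1.008]
force: [-8.4, -20.8, 1.2]
width: 0.0117
```

Call:
move_arm --commands '[[[-0.003,0,0,0,0.005],[0,0,0,0,0.005]]]'

```text
time_s: 41.72
tcp_pos: [0.5657, -0.2605, 0.0456]
tool_rot: [3.137, 0.0, 1.007]
force: [2.9, -4.7, 0.7]
width: 0.0114
```

Call:
move_arm --commands '[[[-0.0005,0.0,0,0,0.005],[0,0,0,0,0.04],[0,0,0,0,0.04],[0,0,-0.03,0,0.04],[0,0,-0.04,0,0.04],[0,0,-0.04,0,0.04],[0,0,0,0,0.04],[0,0,0,0,0.04]]]'

```text
time_s: 42.72
tcp_pos: [0.5637, -0.2594, 0.1539]
tool_rot: [-3.141, 0.0, 1.007]
force: [0.1, 0.2, -0.2]
width: 0.04
```

Run:
```python
from plan import *
path([((.4805,-.265,.155),np.radians(-47),.04)])
S=optics.grab_frame("scene");T=optics.grab_frame("top")
x,y=[int(v) for v in proj(S,(.53,-.2,.06))]
a=cv2.resize(S["color"][y-50:y+50,x-60:x+60],None,fx=5,fy=5,interpolation=cv2.INTER_CUBIC)
x,y=[int(v) for v in proj(T,(.53,-.2,.06))]
b=cv2.resize(T["color"][y-50:y+50,x-40:x+80],None,fx=5,fy=5,interpolation=cv2.INTER_CUBIC)
cv2.imwrite("pics/q.png",cv2.resize(np.hstack([a,b]),None,fx=.66,fy=.66))
```

```text
at [0.5637, -0.2594, 0.1539] 1.0072 w 0.04
[-0.0045,-0.0061,-0.0001,9.52,0.04],[-0.0054,-0.0053,-0.0001,9.52,0.04],[-0.0062,-0.0044,-0.0001,9.52,0.04],[-0.0068,-0.0032,-0.0001,9.52,0.04],[-0.0073,-0.0021,-0.0001,9.52,0.04],[-0.0076,-0.0008,-0.0001,9.52,0.04],[-0.0075,0.0004,-0.0001,9.52,0.04],[-0.0074,0.0017,-0.0001,9.52,0.04],[-0.007,0.0029,-0.0001,9.52,0.04],[-0.0065,0.004,-0.0001,9.52,0.04],[-0.0056,0.005,-0.0001,9.52,0.04]
```

View pics/q.png

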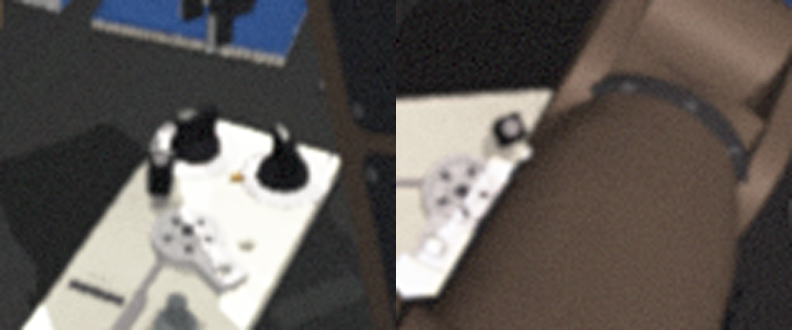

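Call:
move_arm --commands '[[[-0.0045,-0.006,0,9.52,0.04],[-0.0054,-0.0053,0,9.52,0.04],[-0.0062,-0.0044,0,9.52,0.04],[-0.0068,-0.0032,0,9.52,0.04],[-0.0073,-0.0021,0,9.52,0.04],[-0.0076,-0.0008,0,9.52,0.04],[-0.0075,0.0004,0,9.52,0.04],[-0.0074,0.0017,0,9.52,0.04],[-0.007,0.003,0,9.52,0.04],[-0.0065,0.004,0,9.52,0.04]]]'

```text
time_s: 44.08
tcp_pos: [0.4878, -0.2647, 0.1532]
tool_rot: [3.141, 0.002, -0.66]
force: [-0.3, -0.7, -0.5]
width: 0.0398
```

Call:
move_arm --commands '[[[-0.0056,0.005,0,9.52,0.04],[0,0,0,0,0.04],[0,0,0,0,0.04]]]'

```text
time_s: 44.45
tcp_pos: [0.481, -0.2654, 0.1538]
tool_rot: [3.141, 0.001, -0.817]
force: [-0.3, 0.8, -0.8]
width: 0.0401
```

Run:
```python
from plan import *
path([((.4805,-.265,.042),np.radians(-47),.04,4)])
```

```text
at [0.481, -0.2654, 0.1538] -0.8171 w 0.0401
[-0.0002,0.0,0.028,0.05,0.04],[-0.0001,0.0,0.0279,0.05,0.04],[-0.0002,0.0,0.028,0.05,0.04],[-0.0002,0.0001,0.0279,0.05,0.04]
```

Call:
move_arm --commands '[[[0,0,0.028,0,0.04],[0,0,0.028,0,0.04],[0,0,0.028,0,0.04],[0,0,0.027,0,0.04],[0,0,0,0,0.04],[0,0,0,0,0.005],[0,0,0,0,0.005],[0,0,0,0,0.005],[0,0,0,0,0.005]]]'

```text
time_s: 45.58
tcp_pos: [0.4808, -0.2657, 0.0443]
tool_rot: [3.141, -0.001, -0.82]
force: [-5.5, -1.2, 7.1]
width: 0.0113
```

Call:
move_arm --commands '[[[0,0,0,-9.3,0.005],[0,0,0,-9.3,0.005],[0,0,0,-9.3,0.005],[0,0,0,-9.3,0.005],[0,0,0,-9.3,0.005]]]'

```text
time_s: 46.2
tcp_pos: [0.4809, -0.2655, 0.0443]
tool_rot: [3.141, -0.001, -0.004]
force: [-4.0, 0.0, 8.1]
width: 0.0112
```

Call:
move_arm --commands '[[[0,0,0,-9.3,0.005],[0,0,0,-9.3,0.005],[0,0,0,-9.3,0.005],[0,0,0,-9.2,0.005],[0,0,0,0,0.005],[0,0,0,0,0.005]]]'

```text
time_s: 46.95
tcp_pos: [0.4808, -0.2654, 0.0443]
tool_rot: [3.141, -0.0, 0.639]
force: [-4.1, 0.3, 8.7]
width: 0.0115
```

Call:
move_arm --commands '[[[0,0,0,0,0.04],[0,0,0,0,0.04],[0,0,-0.03,0,0.045],[0,0,-0.04,0,0.045],[0,0,-0.04,0,0.045],[0.05,0,0,-10,0.045],[0.05,0.02,0,-10,0.045],[0.04,0.02,0,-10,0.045],[0,0,0,0,0.045],[0,0,0,0,0.045]]]'

```text
time_s: 48.2
tcp_pos: [0.6081, -0.1906, 0.153]
tool_rot: [-3.141, 0.0, 1.161]
force: [-0.7, 0.4, -0.6]
width: 0.0448
```

Run:
```python
from plan import *
print(cur())
S=optics.grab_frame("scene");T=optics.grab_frame("top")
cv2.imwrite("pics/s.png",np.hstack([cv2.resize(q,(400,300)) for q in(S["color"],T["color"])]))
```

```text
(array([ 0.60814365, -0.19063875,  0.1530062 ]), 1.1610344966008403)
```

View pics/s.png

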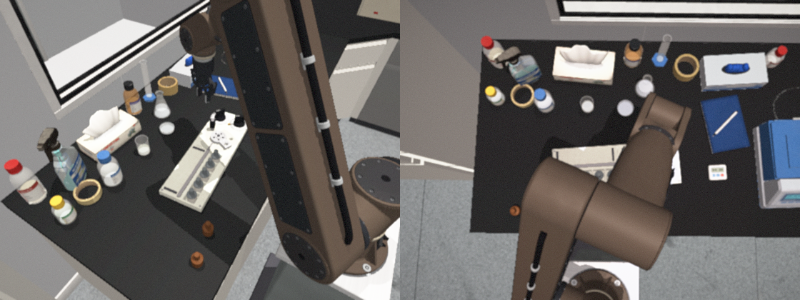

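Run:
```python
from plan import *
S=optics.grab_frame("scene");T=optics.grab_frame("top")
im=cv2.imread("pics/top0.png")
print(at_z(T,(345.5,210.75),.075))
cv2.imwrite("pics/t.png",cv2.resize(im[195:230,325:365],None,fx=12,fy=12,interpolation=cv2.INTER_CUBIC))
x,y=[int(v) for v in proj(S,(.54,-.16,.05))]
cv2.imwrite("pics/u.png",cv2.resize(S["color"][y-40:y+40,x-50:x+50],None,fx=7,fy=7,interpolation=cv2.INTER_CUBIC));print(x,y)
```

```text
[ 0.56016167 -0.18129516  0.075     ]
299 180
```

View pics/t.png

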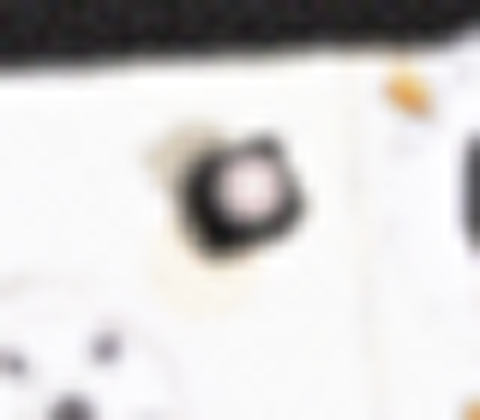

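View pics/u.png

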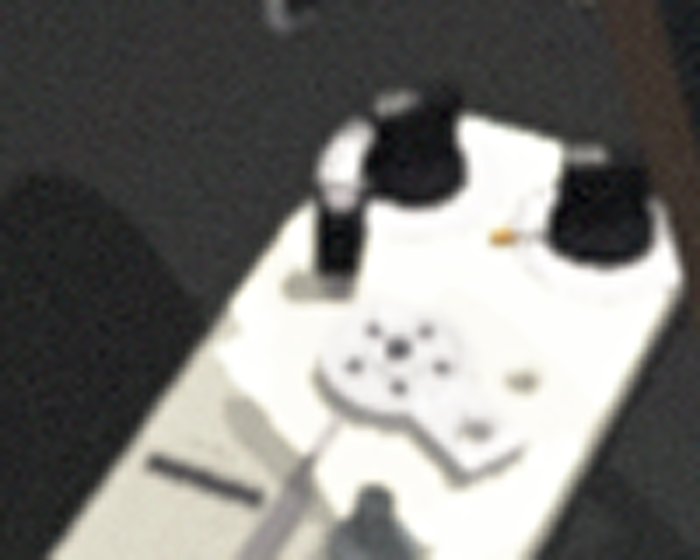

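Run:
```python
from plan import *
S=optics.grab_frame("scene");print(at_z(S,(298,167.3),.075), at_z(S,(249+340/7,140+292/7),.024))
for i in range(2):
    for f in(S,):
        r=spot_point(f,"pin");print([(q["xy"],at_z(f,q["xy"],.006)[:2],q["score"]) for q in r[:2]])
path([((.559,-.181,.155),np.radians(30),.045),((.559,-.181,.10),np.radians(30),.045)])
```

```text
[ 0.55862811 -0.18057052  0.075     ] [ 0.55605297 -0.17572652  0.024     ]
[([295.2, 184.5], array([ 0.56525712, -0.17840802]), 0.64)]
[([295.2, 184.5], array([ 0.56525712, -0.17840802]), 0.64)]
at [0.6083, -0.1912, 0.1535] 1.1611 w 0.045
[-0.0026,-0.0123,-0.0004,9.13,0.045],[-0.0045,-0.0118,-0.0004,9.13,0.045],[-0.0063,-0.0109,-0.0003,9.13,0.045],[-0.008,-0.0097,-0.0004,9.13,0.045]
[0.0,-0.0,0.055,0.01,0.045]
```

Call:
move_arm --commands '[[[-0.0026,-0.0123,0,9.13,0.045],[-0.0045,-0.0118,0,9.13,0.045],[-0.0063,-0.0109,0,9.13,0.045],[-0.008,-0.0097,0,9.13,0.045],[0,0,0,0,0.045],[0,0,0.03,0,0.045],[0,0,0.025,0,0.045],[0,0,0,0,0.045]]]'

```text
time_s: 49.55
tcp_pos: [0.559, -0.1806, 0.097]
tool_rot: [-3.139, 0.002, 0.528]
force: [-0.8, -0.5, 0.5]
width: 0.0451
```

Run:
```python
from plan import *
path([((.559,-.1805,.047),np.radians(30),.045)])
S=optics.grab_frame("scene")
x,y=[int(v) for v in proj(S,(.54,-.16,.05))]
cv2.imwrite("pics/v.png",cv2.resize(S["color"][y-40:y+40,x-50:x+50],None,fx=7,fy=7,interpolation=cv2.INTER_CUBIC))
```

```text
at [0.559, -0.1806, 0.097] 0.5275 w 0.0451
[0.0,-0.0001,0.05,0.23,0.045]
```

View pics/v.png

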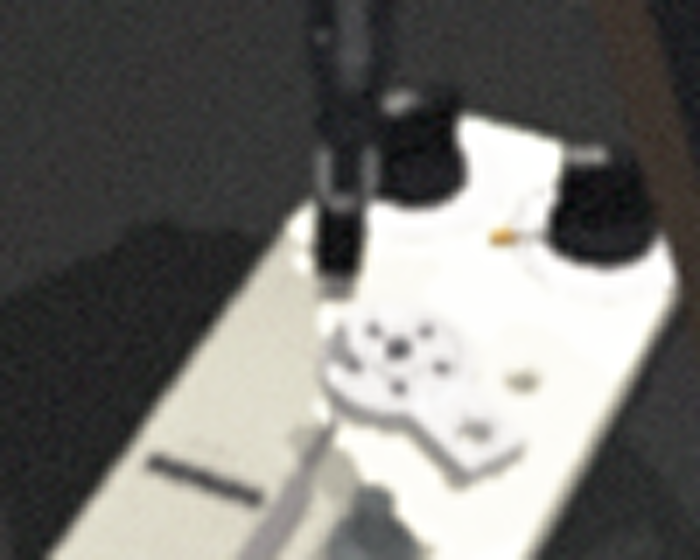

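Call:
move_arm --commands '[[[0,0,0.025,0,0.045],[0,0,0.024,0,0.045],[0,0,0,0,0.045],[0,0,0,0,0.01],[0,0,0,0,0.01],[0,0,0,0,0.01],[0,0,0,0,0.01]]]' --squeeze 40

```text
time_s: 50.48
tcp_pos: [0.56, -0.181, 0.0508]
tool_rot: [3.139, -0.001, 0.525]
force: [-0.7, -0.6, 7.3]
width: 0.0213
```

Call:
move_arm --commands '[[[0,0,0,0,0.045],[0,0,0,0,0.045],[0,0,0,-10,0.045],[0,0,0,-10,0.045],[0,0,0,-10,0.045],[0,0,0,-10,0.045],[0,0,0,-10,0.045],[0,0,0,-10,0.045],[0,0,0,-10,0.045],[0,0,0,-10,0.045]]]'

```text
time_s: 51.72
tcp_pos: [0.5593, -0.1806, 0.0493]
tool_rot: [-3.141, -0.0, 1.927]
force: [-0.1, -0.2, -0.0]
width: 0.0448
```

Call:
move_arm --commands '[[[0,0,0,-10,0.045],[0,0,0,0,0.045],[0,0,0,0,0.01],[0,0,0,0,0.01],[0,0,0,0,0.01],[0,0,0,0,0.01]]]'

```text
time_s: 52.48
tcp_pos: [0.5593, -0.1807, 0.0494]
tool_rot: [3.142, 0.0, 2.095]
force: [-0.0, 0.9, 2.7]
width: 0.0212
```

Call:
move_arm --commands '[[[0,0,-0.01,0,0.01],[0,0,-0.015,0,0.01],[0,0,-0.02,0,0.01],[0,0,-0.02,0,0.01],[0,0,0,0,0.01],[0,0,0,0,0.01]]]'

```text
time_s: 53.22
tcp_pos: [0.5591, -0.1806, 0.1142]
tool_rot: [-3.141, -0.0, 2.095]
force: [-0.5, 0.1, -1.9]
width: 0.0215
```

Run:
```python
from plan import *
from fit import w
T=optics.grab_frame("top");S=optics.grab_frame("scene")
pT=[.5081,-.07,.0805]
for n,(c,r),z in(("ear",(63,398),.039),("lock",(202,406),.024),("axis",(138,267),.039)):
    u=proj(T,w(pT,(.09-r/3000,-.03-c/3000,.031)));print(n,"T",u,at_z(T,u,z)[:2])
for n,u,z in(("ear",(316.9,201.4),.039),("lock",(323.6,194.3),.024),("axis",(249+398/7,140+347/7),.039)):print(n,"S",at_z(S,u,z)[:2])
for k,z in(("wheel_hole",.039),("lock_hole",.024)):
    for n,f in(("T",T),("S",S)):
        print(k,n,[(at_z(f,q["xy"],z)[:2],q["score"]) for q in spot_point(f,k)[:2]])
x,y=[int(v) for v in proj(S,(.52,-.15,.05))]
cv2.imwrite("pics/w.png",cv2.resize(S["color"][y-40:y+40,x-50:x+50],None,fx=7,fy=7,interpolation=cv2.INTER_CUBIC))
x,y=[int(v) for v in proj(T,(.52,-.15,.05))]
cv2.imwrite("pics/w2.png",cv2.resize(T["color"][y-40:y+40,x-50:x+50],None,fx=7,fy=7,interpolation=cv2.INTER_CUBIC))
print(cur())
```

```text
ear T [322.54999599 246.21927404] [ 0.46905079 -0.12376452]
lock T [339.84784626 246.05855878] [ 0.47128993 -0.17134251]
axis T [330.56012177 229.45408104] [ 0.51431678 -0.14504544]
ear S [ 0.46449432 -0.12092129]
lock S [ 0.46711417 -0.1683148 ]
axis S [ 0.51257415 -0.14581846]
wheel_hole T []
wheel_hole S [(array([ 0.46017399, -0.11562275]), 0.69)]
lock_hole T []
lock_hole S [(array([ 0.4643152 , -0.17275544]), 0.78), (array([ 0.49975708, -0.04465701]), 0.32)]
(array([ 0.55915426, -0.18059523,  0.1138098 ]), 2.0954589640149694)
```

View pics/w.png

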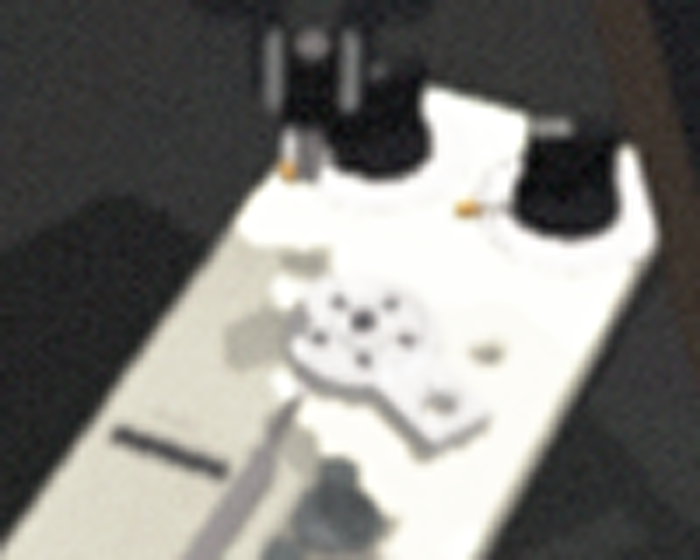

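View pics/w2.png

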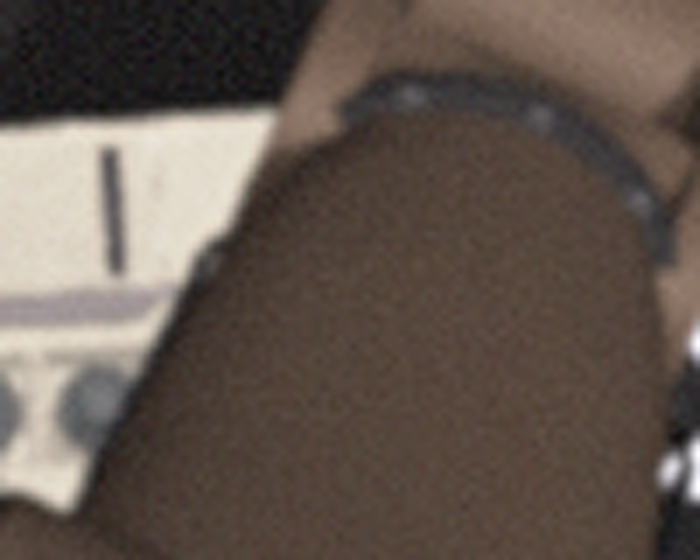

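Run:
```python
from plan import *
path([((.4675,-.1243,.114),2.095,.01),((.4675,-.1243,.095),2.095,.01)])
```

```text
at [0.5592, -0.1806, 0.1138] 2.0955 w 0.0215
[0.0473,-0.0256,-0.0001,0.01,0.01],[0.0473,-0.0255,-0.0001,0.01,0.01]
[0.0,-0.0,0.019,0.01,0.01]
```

Call:
move_arm --commands '[[[0.0237,-0.0128,0,0,0.01],[0.0237,-0.0128,0,0,0.01],[0.0236,-0.0128,0,0,0.01],[0.0236,-0.0127,0,0,0.01],[0,0,0.019,0,0.01],[0,0,0,0,0.01],[0,0,0,0,0.01]]]'

```text
time_s: 54.4
tcp_pos: [0.468, -0.1246, 0.0955]
tool_rot: [3.142, 0.0, 2.095]
force: [-0.2, 0.3, -0.7]
width: 0.0212
```

```bash
cat > pinov.py <<'E'
from jars import *
from plan import cur
import sys
def go(name):
    S=optics.grab_frame("scene");im=cv2.resize(S["color"],None,fx=8,fy=8,interpolation=cv2.INTER_CUBIC)
    p,y=cur();print(np.round(p,4),round(y,4))
    def circ(x,y,z,r,c):
        u=np.array([proj(S,(x+r*np.cos(t),y+r*np.sin(t),z)) for t in th]);cv2.polylines(im,[np.int32(u*8+3.5)],True,c,1)
    zt=p[2]-.0434
    circ(p[0],p[1],zt+.006,.006,(0,0,255));circ(p[0],p[1],zt+.033,.006,(0,0,255))
    circ(.4675,-.1243,.039,.0075,(0,255,0));circ(.4715,-.1725,.024,.0075,(255,0,0))
    x,yy=[int(v*8) for v in proj(S,(.48,-.14,.05))]
    cv2.imwrite(name,im[yy-260:yy+260,x-320:x+320])
go(sys.argv[1])
E
python3 pinov.py pics/x.png
```

```text
[ 0.4681 -0.1246  0.0956] 2.0953
```

View pics/x.png

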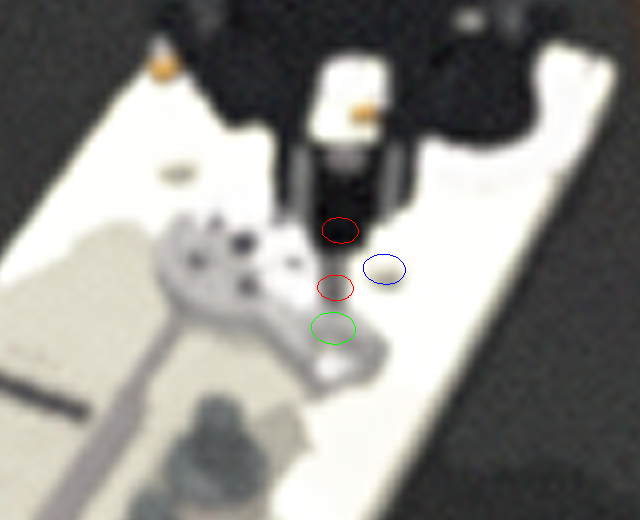

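Call:
move_arm --commands '[[[0,0,0.008,0,0.01],[0,0,0.005,0,0.01],[0,0,0.004,0,0.01],[0,0,0,0,0.01]]]'

```text
time_s: 54.95
tcp_pos: [0.4676, -0.1243, 0.0779]
tool_rot: [-3.141, -0.001, 2.095]
force: [0.8, -0.6, -0.5]
width: 0.0212
```

Call:
move_arm --commands '[[[0,0,0.004,0,0.01],[0,0,0.003,0,0.01],[0,0,0,0,0.01]]]'

```text
time_s: 55.32
tcp_pos: [0.4676, -0.1243, 0.0711]
tool_rot: [-3.141, -0.0, 2.095]
force: [-0.4, -0.3, -1.1]
width: 0.0212
```

```bash
python3 pinov.py pics/y.png
```

```text
[ 0.4677 -0.1244  0.0712] 2.0955
```

View pics/y.png

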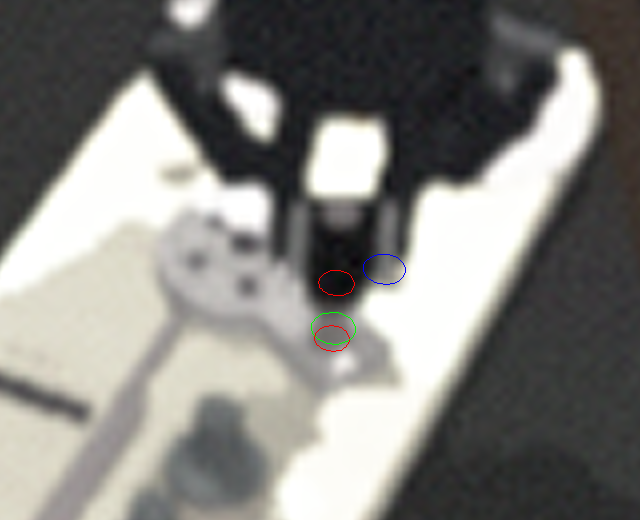

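Run:
```python
from plan import *
C=np.array([.5133,-.145]);p,y=cur();a0=np.arctan2(*(p[:2]-C)[::-1]);z=p[2]-.002
print(np.degrees(a0),np.linalg.norm(p[:2]-C))
wp=[((p[0],p[1],z),2.0955,.01)]
for k in range(1,9):
    a=a0+1.0*k/8;wp.append(((*(C+.05*np.array([np.cos(a),np.sin(a)])),z),2.0955,.01))
path(wp);print(wp[-1])
```

```text
155.66100205498452 0.05006182521926883
at [0.4677, -0.1244, 0.0712] 2.0955 w 0.0211
[0.0,0.0,0.002,-0.0,0.01]
[-0.004,-0.0048,-0.0,-0.0,0.01]
[-0.0045,-0.0043,-0.0,-0.0,0.01]
[-0.005,-0.0037,-0.0,-0.0,0.01]
[-0.0055,-0.0031,-0.0,-0.0,0.01]
[-0.0058,-0.0023,-0.0,-0.0,0.01]
[-0.006,-0.0017,-0.0,-0.0,0.01]
[-0.0062,-0.0008,-0.0,-0.0,0.01]
[-0.0062,-0.0001,-0.0,-0.0,0.01]
((np.float64(0.47134594236587135), np.float64(-0.17220031338113978), np.float64(0.06920597364033472)), 2.0955, 0.01)
```

Before the swing, all five jars should be counted, since step 1 must be met. They showed in the pockets in the last full scene view. I'll check once more, then swing.

Run:
```python
from plan import *
S=optics.grab_frame("scene");x,y=[int(v) for v in proj(S,(.47,.04,.03))]
cv2.imwrite("pics/z.png",cv2.resize(S["color"][y-55:y+65,x-80:x+80],None,fx=5,fy=5,interpolation=cv2.INTER_CUBIC))
```

```text
(no output)
```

View pics/z.png

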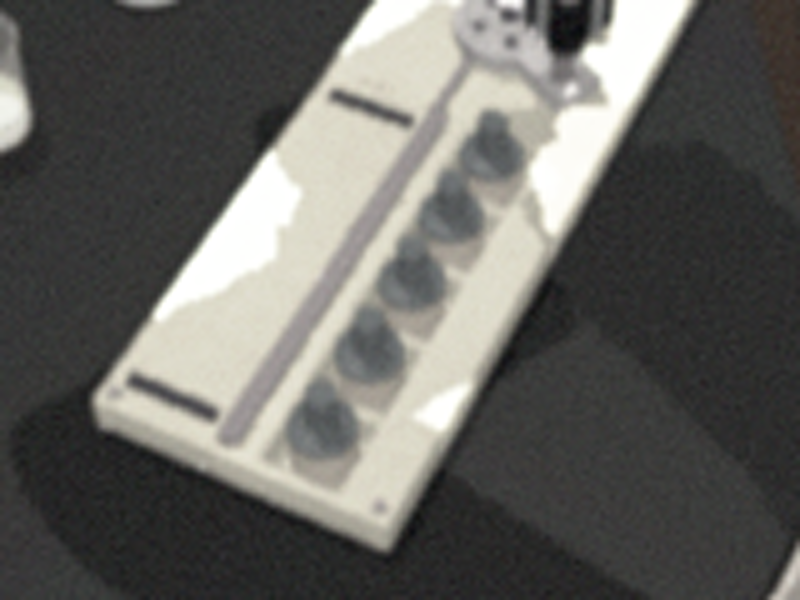

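Five jars stand upright in the pockets. Next I'll swing the wheel.

Call:
move_arm --commands '[[[0,0,0.002,0,0.01],[-0.004,-0.0048,0,0,0.01],[-0.0045,-0.0043,0,0,0.01],[-0.005,-0.0037,0,0,0.01],[-0.0055,-0.0031,0,0,0.01],[0,0,0,0,0.01]]]' --squeeze 60

```text
time_s: 56.18
tcp_pos: [0.4631, -0.1487, 0.0694]
tool_rot: [-3.141, -0.001, 2.095]
force: [-2.0, 2.5, 5.2]
width: 0.0208
```

Call:
move_arm --commands '[[[-0.0058,-0.0023,0,0,0.01],[-0.006,-0.0017,0,0,0.01],[-0.0062,-0.0008,0,0,0.01],[-0.0062,-0.0001,0,0,0.01],[0,0,0,0,0.01],[0,0,0,0,0.01]]]'

```text
time_s: 56.92
tcp_pos: [0.4708, -0.1718, 0.0691]
tool_rot: [-3.141, -0.001, 2.096]
force: [-2.8, 2.2, -0.7]
width: 0.0209
```

```bash
python3 pinov.py pics/aa.png
```

```text
[ 0.4708 -0.1718  0.0691] 2.0956
```

View pics/aa.png

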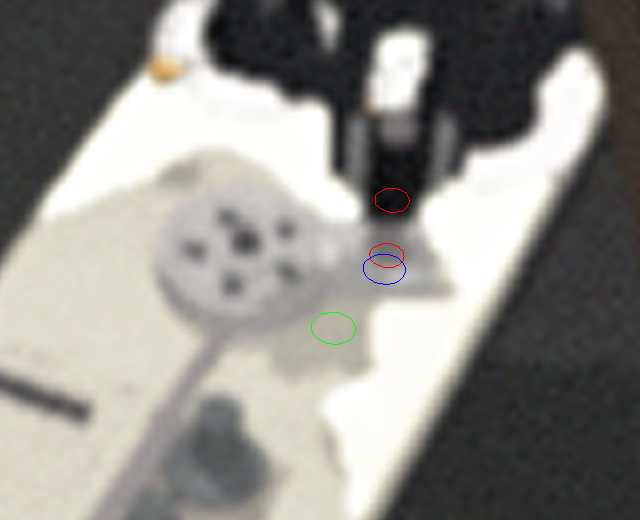

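Call:
move_arm --commands '[[[0,0,0.003,0,0.01],[0,0,0.003,0,0.01],[0,0,0,0,0.01]]]'

```text
time_s: 57.35
tcp_pos: [0.471, -0.172, 0.0629]
tool_rot: [-3.141, -0.001, 2.096]
force: [-4.3, 1.6, -2.5]
width: 0.0208
```

Tip at about 19.5 mm and entering freely; keep pushing.

Call:
move_arm --commands '[[[0,0,0.004,0,0.01],[0,0,0.004,0,0.01],[0,0,0,0,0.01]]]'

```text
time_s: 57.72
tcp_pos: [0.471, -0.172, 0.0549]
tool_rot: [-3.141, -0.001, 2.096]
force: [-3.8, 1.8, -3.8]
width: 0.0207
```

Call:
move_arm --commands '[[[0,0,0.003,0,0.01],[0,0,0.003,0,0.01],[0,0,0,0,0.01]]]'

```text
time_s: 58.1
tcp_pos: [0.4711, -0.1721, 0.0511]
tool_rot: [3.141, 0.001, 2.096]
force: [-12.5, 5.1, 30.7]
width: 0.0204
```

Call:
move_arm --commands '[[[0,0,-0.0025,0,0.01],[0,0,0,0,0.01]]]'

```text
time_s: 58.35
tcp_pos: [0.471, -0.172, 0.052]
tool_rot: [-3.141, -0.0, 2.096]
force: [-6.0, 3.4, 3.6]
width: 0.0209
```

Call:
move_arm --commands '[[[0,0,0,0,0.045],[0,0,0,0,0.045],[0,0,0,0,0.045],[0,0,-0.03,0,0.045],[0,0,-0.04,0,0.045],[0,0,-0.04,0,0.045],[0,0,0,0,0.045]]]'

```text
time_s: 59.22
tcp_pos: [0.4725, -0.1727, 0.1643]
tool_rot: [3.139, 0.005, 2.096]
force: [0.0, 0.3, -0.8]
width: 0.045
```

```bash
python3 pinov.py pics/ab.png
python3 - <<'E'
from plan import *
path([((.45,-.40,.2),1.2,.045),((.25,-.55,.23),.41,.045)])
E
```

```text
[ 0.4718 -0.1724  0.1627] 2.0955
at [0.4718, -0.1724, 0.1627] 2.0955 w 0.0451
[-0.031,-0.0221,-0.0062,8.55,0.045],[-0.034,-0.0173,-0.0062,8.55,0.045],[-0.0361,-0.0121,-0.0062,8.55,0.045],[-0.0376,-0.0065,-0.0063,8.55,0.045],[-0.0381,-0.0009,-0.0062,8.55,0.045],[-0.0378,0.0048,-0.0062,8.55,0.045]
[-0.0425,-0.0264,-0.006,9.05,0.045],[-0.046,-0.0194,-0.006,9.05,0.045],[-0.0486,-0.0119,-0.006,9.05,0.045],[-0.0498,-0.0042,-0.006,9.05,0.045],[-0.0499,0.0038,-0.006,9.05,0.045]
```

View pics/ab.png

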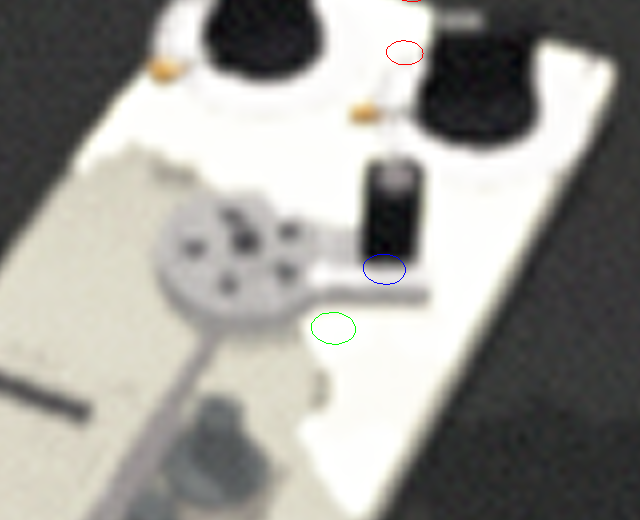

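Call:
move_arm --commands '[[[-0.031,-0.022,-0.006,8.55,0.045],[-0.034,-0.0173,-0.006,8.55,0.045],[-0.036,-0.012,-0.006,8.55,0.045],[-0.0376,-0.0065,-0.006,8.55,0.045],[-0.038,-0.001,-0.006,8.55,0.045],[-0.038,0.0048,-0.006,8.55,0.045],[-0.0425,-0.026,-0.006,9,0.045],[-0.046,-0.019,-0.006,9,0.045],[-0.0486,-0.012,-0.006,9,0.045],[-0.05,-0.0042,-0.006,9,0.045]]]'

```text
time_s: 60.52
tcp_pos: [0.2887, -0.521, 0.2203]
tool_rot: [-3.14, -0.0, 0.567]
force: [0.8, 0.3, 0.5]
width: 0.045
```

Call:
move_arm --commands '[[[-0.05,0.004,-0.006,9,0.045],[0,0,0,0,0.045],[0,0,0,0,0.045]]]'

```text
time_s: 60.9
tcp_pos: [0.2503, -0.5503, 0.2265]
tool_rot: [-3.14, -0.0, 0.415]
force: [-0.6, 0.0, 0.1]
width: 0.0447
```

Run:
```python
from rect import *
T=optics.grab_frame("top");S=optics.grab_frame("scene")
pT=[.5081,-.07,.0805]
cv2.imwrite("pics/ac.png",rectify(T,pT,.031,-.09,.09,-.25,-.03,3000))
cv2.imwrite("pics/ad.png",cv2.resize(S["color"],None,fx=1.4,fy=1.4))
cv2.imwrite("pics/ae.png",cv2.resize(T["color"],None,fx=1.4,fy=1.4))
x,y=[int(v) for v in proj(S,(.52,-.2,.03))]
cv2.imwrite("pics/af.png",cv2.resize(S["color"][y-40:y+40,x-45:x+45],None,fx=7,fy=7,interpolation=cv2.INTER_CUBIC))
```

```text
(no output)
```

View pics/ac.png

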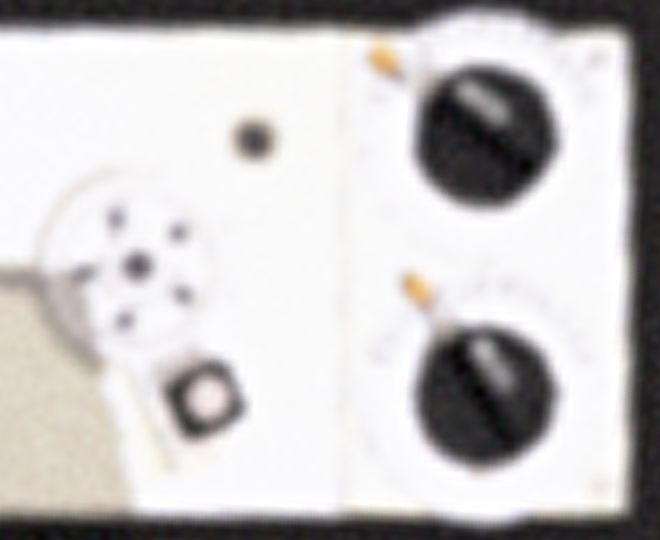

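View pics/ad.png

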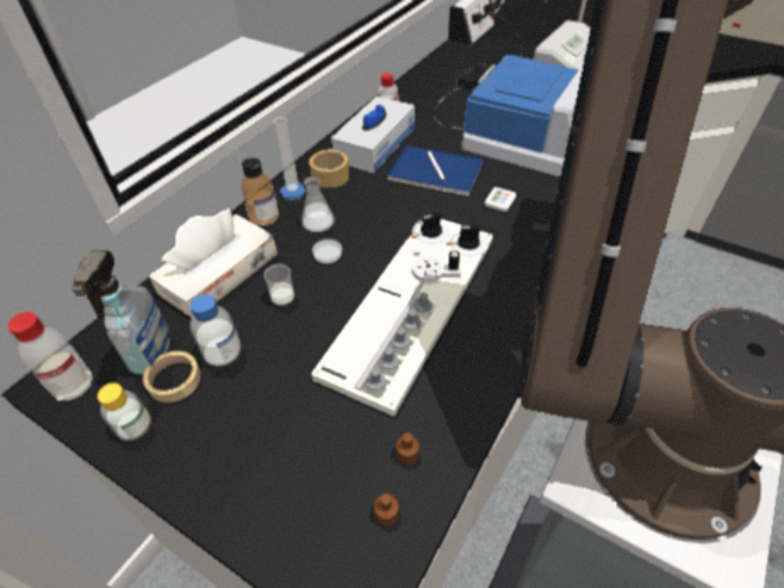

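View pics/ae.png

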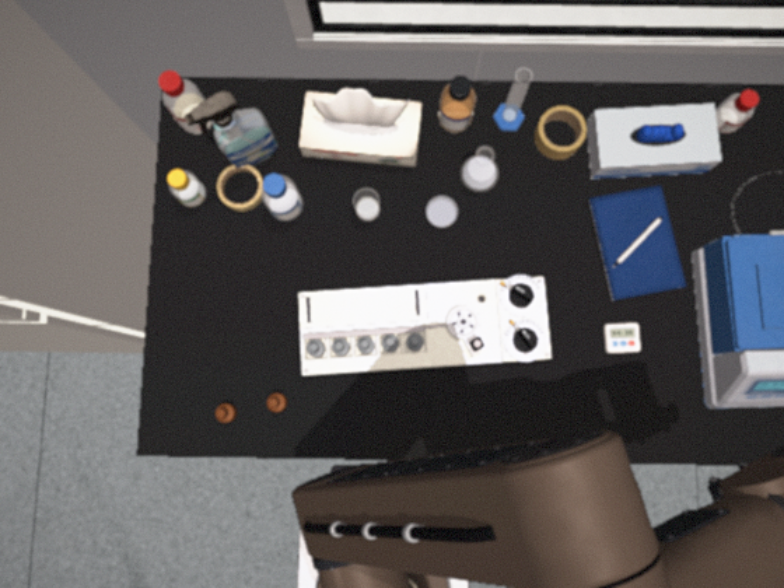

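View pics/af.png

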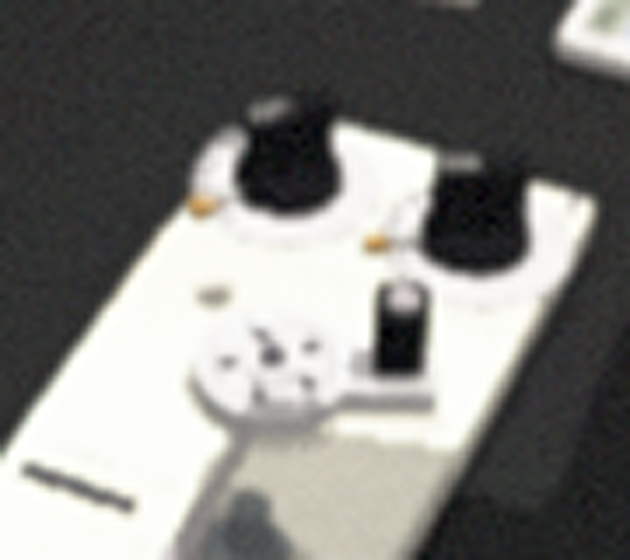

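Run:
```python
from rect import *
pT=[.5081,-.07,.0805]
acc=0
for i in range(8):
    T=optics.grab_frame("top");acc=acc+rectify(T,pT,.031,-.09,.09,-.25,-.03,3000).astype(float)
im=(acc/8).astype(np.uint8);cv2.imwrite("pics/avg.png",im)
e=np.clip((im.astype(float)-120)*1.9,0,255).astype(np.uint8)
out=[]
for cy,a in((136.8,53.2),(396.6,32.2)):
    E=e.copy();c=np.array([482.8,cy]);d=np.array([-np.sin(np.radians(a)),-np.cos(np.radians(a))])
    E=cv2.resize(E,None,fx=4,fy=4,interpolation=cv2.INTER_CUBIC)
    p=[(4*(c+d*r)).astype(int) for r in(99,)]
    cv2.circle(E,tuple(int(v) for v in p[0]),4,(255,0,0),1)
    x,y=[int(v) for v in 4*(c+d*85)]
    out.append(E[max(0,y-190):max(0,y-190)+380,x-190:x+190])
cv2.imwrite("pics/ag.png",np.hstack(out))
```

```text
(no output)
```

View pics/ag.png

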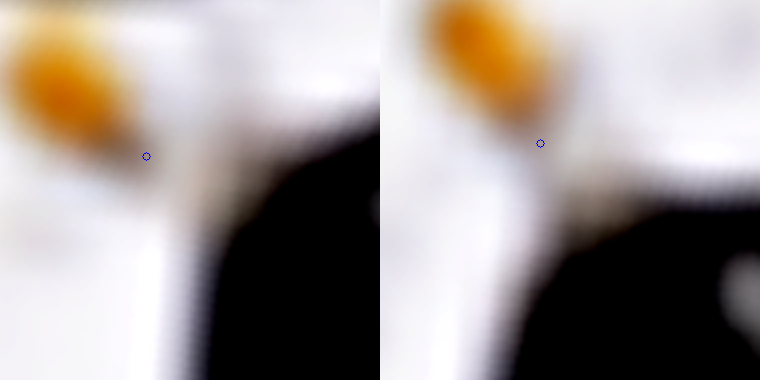

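Run:
```python
from rect import *
im=cv2.imread("pics/avg.png");g=im.min(2).astype(float)
for nm,c in(("rear",(483,136.8)),("front",(482.5,396.6))):
    m=np.zeros(g.shape,np.uint8);cv2.circle(m,tuple(int(v) for v in c),58,1,-1)
    w_=np.clip(g-110,0,None)*m;ys,xs=np.nonzero(w_);ww=w_[ys,xs]
    mu=np.array([np.average(xs,weights=ww),np.average(ys,weights=ww)]);d=np.c_[xs,ys]-mu
    C=(d*ww[:,None]).T@d/ww.sum();l,v=np.linalg.eigh(C);v=v[:,1]
    if v[1]>0:v=-v
    print(nm,"strip",mu,np.sqrt(l),np.degrees(np.arctan2(-v[0],-v[1])))
    # bar sides darkness: print
S=optics.grab_frame("scene")
h=cv2.cvtColor(S["color"],cv2.COLOR_BGR2HSV)
m=((h[...,0]>8)&(h[...,0]<28)&(h[...,1]>90)).astype(np.uint8)
x,y=[int(v) for v in proj(S,(.52,-.2,.03))];k=np.zeros_like(m);k[y-35:y+20,x-45:x+40]=1
n,l,s,cc=cv2.connectedComponentsWithStats(m*k)
for i in range(1,n):
    if s[i,4]>3:print(s[i],cc[i],at_z(S,cc[i],.031)[:2])
print(at_z(optics.grab_frame("top"),proj(S,(0.5,0,0)),0)[:0])
# skirt centres in S
for k2,z in(("front_dial_grip",.0555),("rear_dial_grip",.0555),("front_dial_nose",.031),("rear_dial_nose",.031),("front_dial_mark",.031),("rear_dial_mark",.031)):
    for n_,f in(("S",S),("T",optics.grab_frame("top"))):
        print(k2,n_,[(np.round(at_z(f,q["xy"],z)[:2],4).tolist(),np.round(q["xy"],1),round(q["score"],2)) for q in spot_point(f,k2)[:2]])
```

```text
rear strip [481.63141304 100.31681159] [ 4.22983969 13.79473823] 53.318170774317714
front strip [488.99627476 358.46094195] [ 4.29311429 13.10826462] 33.77709696158082
[294 167   3   3   6] [294.83333333 167.83333333] [ 0.58954769 -0.21760661]
[319 173   3   2   5] [320.2 173.4] [ 0.5126499  -0.23424822]
[]
front_dial_grip S [([0.4793, -0.27], array([336.5, 164. ]), 0.75)]
front_dial_grip T [([0.4804, -0.268], array([377.7, 242.2]), 0.67)]
rear_dial_grip S [([0.5683, -0.2577], array([307.8, 156.4]), 0.64), ([0.4494, -0.0056], array([301.2, 227.6]), 0.62)]
rear_dial_grip T [([0.5754, -0.2492], array([370.2, 206.5]), 0.5)]Traceback (most recent call last):
  File "<stdin>", line 22, in <module>
ValueError: only the last four pictures can be asked about
```

```bash
python3 - <<'E'
from h import *
S=optics.grab_frame("scene");x,y=[int(v) for v in proj(S,(.52,-.2,.03))]
u=np.array([x-45+403/7,y-40+297/7]);print(u,[ (z,proj(S,(.471,-.172,z)).round(1)) for z in(.075,.080,.093)])
T=optics.grab_frame("top")
from fit import w
v=proj(T,w([.5081,-.07,.0805],(.09-398/3000,-.03-204/3000,.031)));print("T top",at_z(T,v,.075)[:2])
E
python3 jars.py | grep grey
```

```text
[324.57142857 181.42857143] [(0.075, array([324.3, 179.9])), (0.08, array([324.4, 178.5])), (0.093, array([324.7, 175. ]))]
T top [ 0.46990913 -0.16683104]
top [0.4599, 0.1388] [225.2, 248.9] grey 0.91 0.56
top [0.4731, -0.0041] [277.9, 244.7] grey 0.92 0.61
scene [0.4606, 0.1342] [268.0, 273.9] grey 0.72 0.75
scene [0.4621, 0.0871] [277.8, 259.6] grey 0.9 0.53
scene [0.4694, 0.0376] [285.6, 244.5] grey 0.95 0.46
scene [0.4724, -0.011] [294.1, 231.2] grey 0.83 0.68
scene [0.4745, -0.0573] [302.1, 219.3] grey 0.77 0.64
```

Run:
```python
from h import *
S=optics.grab_frame("scene");print([(y,z,proj(S,(.471,y,z)).round(1)) for y in(-.172,-.167) for z in(.07,.075,.082)])
print(finish_job(),manip.state()["time_s"])
```

```text
[(-0.172, 0.07, array([324.1, 181.2])), (-0.172, 0.075, array([324.3, 179.9])), (-0.172, 0.082, array([324.4, 178. ])), (-0.167, 0.07, array([323.3, 182.3])), (-0.167, 0.075, array([323.4, 181. ])), (-0.167, 0.082, array([323.6, 179.1]))]
the job is handed in; nothing more can be done
the job is handed in; nothing more can be done
```

The job is handed in after about 62 s of the 208 s allowed; no verdict comes back. All five grey jars are in pockets, both dials are set, and the pin is locked through the wheel's ear. I left the timer, beaker, dish and the two brown jars alone, and they looked unmoved in the last pictures.

**What my last checks showed:**
- **Jars:** all five stand upright in their own pockets. The scene camera found all five within about 6 mm of the pocket centres; the top camera found only two.
- **Pin and wheel:** the pin pushed in freely and then stopped firmly, with its tip about 8 mm up. The wheel stayed in place after I let go.
- **Pin tilt:** the cameras disagree slightly. The top camera puts the pin's head about 5 mm off its axis, a tilt of roughly 0.06 rad, while the scene camera fits either an upright or a slightly tilted pin. The limit is 0.2 rad.
- **Dials:** in the top view the bars are within about 2° of their tabs, roughly 1 mm at the nose. I could not see the white noses clearly against the white ring. A rougher scene-camera reading put the tabs 3° to 8° away from that, so I relied on the top view and the bar angle I set with the gripper. At 8° the nose would be just past the 4 mm limit.

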